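# Put the setting block away and hold the sprung tweezers at the gauge gap

## Robot

A 7-joint arm with a two-finger parallel gripper is mounted at the origin on the work surface. World frame = base frame: x ahead of the robot, y to its left, z up, the work surface at z = 0. Lengths are in m, angles in rad, forces in N, time in s.
With the tool pointing down it reaches from about 0.4 to 0.75 m from the base axis. Payload 19.5 kg.
Tool frame: the origin (TCP) lies between the finger pads; the fingertips stand 8 mm ahead of it and the grasp point (between the pads) lies 11 mm behind it (manip.nose_length is the distance from the TCP to the fingertips, in m); z points along the fingers, x is the direction in which the jaws open and shut, and the axes are right-handed (so a half turn about z gives the same grasp; the last joint's range is limited). The gripper opens to 85 mm and grips with 20 to 120 N. Pads are 22 mm wide; open, the fingers measure 114 mm over their backs; the gripper's body (76 mm by 85 mm) begins 54 mm behind the grasp point. The pads swing forward as they close: fully open they stand 13 mm farther back than shut.
Start: joints at [-1.357, 0.707, -0.028, 1.485, 0.022, 0.951, -0.075], TCP at [0.145, 0.556, 0.239] pointing down, gripper open.
Joint ranges: [-2.71, 2.71], [-0.32, 2.16], [-1.57, 1.52], [0, 2.45], [-1.46, 4.6], [0, 2.02], [-2.83, 2.83]. Speed limits (rad/s): [1.89, 1.89, 2.57, 2.57, 3.01, 3.01, 3.01].

## Interface

Orientations are given as a rotation vector (axis times angle).
In Python, from workcell import manip gives the robot as it stands.
- The arm moves only by the tool apply_moves, never from a script. Its argument "rows" is a list of rows, each an object of numbers: "hand": the opening in per cent of the stroke, from 0 (shut) to 100 (fully open); "dx", "dy", "dz": the shift along the tool's x, y, z in cm; "ax", "ay", "az": the turn, a rotation vector about the tool's x, y, z in degrees. In form: [{"hand": .., "dx": .., "dy": .., "dz": .., "ax": .., "ay": .., "az": ..}, ...]. A call has 1 to 20 rows; each row shifts and turns the commanded pose from where the row before left it, along the tool's axes as they then stand; what a row does not reach is not made up. A row lasts 1/10 s, in which the tool goes at most 50 mm and 8.59 degrees, less where a joint would pass 70% of its speed; a pose out of reach is approached as far as the arm can. A call is refused whole if a number of a shift passes 5 or a number of a turn 8.59, either way. A call with a gripper value outside its range is refused whole. The fingers move at their own pace and stop on an object; "grip_force" is the grip in N (left out, the last holds). Time passes only in rows, so rows that do not move let the fingers close. It gives the time, the measured TCP pose, the force and the opening at its end, in the units of the state.
- manip.get_state(): the state, without advancing time (a new reading comes with each control period).
- manip.snapshot(name): name is "scene" or "side" or "wrist"; returns the picture (420x560x3 uint8, blue, green, red); there is no depth.
- manip.get_calibration(name): a dict with "fx", "fy", "cx", "cy" (pixels), "rvec" (rotation vector, rad) and "tvec" (3), from world to camera coordinates, as OpenCV has them. Camera axes: x right, y down, z forward; pixel columns grow to the right and rows downward; lengths in m; the calibration is good to about 2 mm. A picture is of the moment at which its call begins: read the wrist's pose just before it. get_calibration takes no time and is no camera call; for the wrist camera it gives the pose at the moment of the call.
- manip.job_done(): hands the job in, once; it reports no verdict.
Trained networks look in the newest picture that a camera, given by its name, has taken for a name from the list of things; names that differ only in an ending like _2 or _b are one class to them, and where a whole thing is asked for, a point or a joint stands for the part that bears it (a point fixed in the world has none). Each returns a list of dicts, best first, with "p" (0 to 1); they miss things now and then, are a little off and sometimes report something else, mostly with a low value. They report only what shows in the picture. A call takes as long as a camera call. They do not tell look-alikes from the thing itself.
- manip.find_in(camera, target): "at" ([column, row] in pixels, amid what is visible of it).
- manip.place_of(camera, target): "at" ([column, row] in pixels: a listed point, or the origin of a listed thing).
The state is a dict: "clock": time; "joints": joint angles; "qvel": joint speeds; "tau": joint torques, N m; "position": TCP position; "tcp_rot": TCP orientation; "contact_force": force on the tool from outside, world axes, zero at the start; "moment": the same for the moment, N m; "gripper_width": finger opening in m.
Only numpy, scipy, OpenCV 4.12 (cv2) and the standard library are available. Lean on these libraries where they do the work, as an engineer would, in place of code of your own. Each camera call takes 0.05 s, during which the arm holds its last target.

## Task

The steel setting block stands on the gauge plate, between its two dark lines: return it to its own storage holder, the one whose tag carries the same number of bars as the block's top, pushed fully down and let go. Then pick up the sprung tweezers by their grip pads, squeeze them until the tip gap equals the 16 mm between the two lines, and hold the tips steady just above the gauge plate without touching it, one tip over each line. Finish while still holding them so (do not put them down), and leave everything else where it is.

Things in the scene. Friction and masses are not known exactly. Their poses are not given: they have to be found in the camera images.
- gauge: Fixed aluminium gauge plate, 64 (x) x 70 (y) x 8 mm thick, lying on the bench. Origin: centre of its underside, so its top is 8 mm above. On its top two dark lines run along its x axis, 44 mm long, at y = +8 and -8 mm (16 mm apart): the marked gap.
- block_two: Loose steel setting block, upright box 32 (x) x 16 (y) x 48 mm tall (z), about 0.2 kg, two dark bars across its top. Origin: centre of its underside. It starts standing on the gauge plate (underside 8 mm above the bench), its length roughly along the lines.
- holder_two: Fixed wooden storage holder with a paper tag bearing two bars, 62 (x) x 74 (y) x 30 mm tall; origin: centre of its underside. One open-topped slot, 36 (x) x 20 (y) mm, 18 mm deep, centred at y = -8 mm; the tag is on its top at the +y end. It is block_two's own holder (2 mm clearance all round; the block may go in either way round).
- holder_two_floor (a point): Centre of the slot's floor in the two-bar holder, 12 mm above the bench; axes as the holder's. A seated block_two has its underside centre here and stands 30 mm out of the holder.
- holder_one: Like holder_two, but one bar and a 29 x 15 mm slot; it already holds its own block_one. Fixed.
- holder_three: Like holder_two, but three bars and a larger 42 x 26 mm slot, empty: the wrong place. Fixed. The three holders stand in a row on the robot's left, in any order.
- rest: Fixed tweezers rest: dark base plate 200 (x) x 100 (y) x 5 mm with two rubber cross bars along y, 12 mm wide, top 25 mm above the bench, centred at x = -85 and +50 mm. Origin: centre of its underside.
- tweezers: Loose sprung steel tweezers, 207 mm long, 18 mm tall (z), 0.09 kg, lying flat on the rest's bars (underside 25 mm above the bench); gripped from above. Origin: mid line, underside height, midway between the grip pads; x points to the tips (70 mm ahead at the marked gap), z up. Ribbed flat grip pads on the legs' outer faces span x -22 to +22, z 0 to 16 mm; the legs open in y.
- tip_left (a point): Inner face of the tip of the left (+y) leg, 8 mm above the tweezers' underside; the tip is 8 mm tall. The tip gap is the distance from here to tip_right: about 43 mm released (50 mm wide over the pads' middle, 53 at their front ends). At the marked 16 mm gap the pads are parallel, 33 mm over their outer faces.
- tip_right (a point): The same on the right (-y) leg. Near the marked gap each further 1 mm of squeeze over the pads closes the tips 1.6 mm.
- tweezers_rear (a point): Rear end of the tweezers (x = -137 mm), on the mid line at underside height.
- leg_left (a joint): Closing angle (rad) of the left leg, hinged 110 mm behind the tweezers' origin: 0 sprung open, 0.075 at the marked gap, 0.118 at the stop, tips nearly shut. Squeeze force at the pads: about 3 N to start, 8 N at the marked gap, 11 N at the stop; the tips spring open as the grip eases.
- leg_right (a joint): The same for the right leg.
- block_one: Loose smaller setting block, 25 x 11 x 48 mm, one bar, seated in holder_one; leave it. Origin: centre of its underside.
- elbow: Grey plastic pipe elbow lying on the bench, 34 mm tall, legs 40 mm long; leave it.
- tape: Cardboard-coloured ring, 84 mm outside, 22 mm tall, on the bench; leave it.
- jar: Black jar, 54 mm across, 55 mm tall; leave it.
- coupling: Grey plastic pipe coupling standing upright, 32 mm across, 40 mm tall; leave it.
- screwdriver: Wood-handled screwdriver, 190 mm long, on the bench; leave it.
- caster: Small caster standing wheel up on its 50 x 45 mm steel plate, 60 mm tall; leave it.
Mind the look-alikes: they are no part of the job. Of the things like the tweezers, leave any that is yellow; of the rest the larger one is meant. What is shaped like the block_two but pink is not meant.

How it is judged:
On the way, in this order (a step that is already met when the one before it is completed fails the run):
1. the two-bar block is fully down in the two-bar holder and let go (horizontal distance between block_two and holder_two_floor below 0.004 m and z of block_two in the frame of holder_two_floor below 0.003 m and angle between block_two's own z axis and vertical below 0.08 rad and contact force between the fingers and block_two below 0.2 N), for 0.3 s.
2. the tweezers are held above the gauge plate, one tip over each line, at the marked gap, steadily (distance between tip_left and tip_right between 0.013 and 0.019 m and ((y of tip_left in the frame of gauge between 0.0015 and 0.0145 m and y of tip_right in the frame of gauge between -0.0145 and -0.0015 m) or (y of tip_right in the frame of gauge between 0.0015 and 0.0145 m and y of tip_left in the frame of gauge between -0.0145 and -0.0015 m)) and x of tip_left in the frame of gauge between -0.026 and 0.026 m and z of tip_left in the frame of gauge between 0.014 and 0.055 m and x of tip_right in the frame of gauge between -0.026 and 0.026 m and z of tip_right in the frame of gauge between 0.014 and 0.055 m and contact force between the fingers and tweezers above 1 N and contact force between tweezers and gauge below 0.2 N and contact force between tweezers and rest below 0.2 N and height (world z) of tweezers_rear above 0.006 m and velocity of joint leg_left between -0.05 and 0.05 rad/s and velocity of joint leg_right between -0.05 and 0.05 rad/s and linear speed of tweezers below 0.02 m/s), for 0.8 s.
At the end, for the whole second after the job is handed in: Two-bar block let go, fully down and upright in its holder (4 mm sideways, 3 mm in height). Tweezers held, clear of plate, rest and bench, still: tip gap 16 +- 3 mm, each inner tip within 6.5 mm of its line and 26 mm of its middle, tip points 6 to 47 mm above the plate (all of step 1 and all of step 2); the arm keeps its last pose, push and grip.
It fails at once if something that should be left alone is moved more than 25 mm (distance of any of block_one, elbow, tape, jar, coupling, screwdriver, caster from where it was at the start of the episode above 0.025 m).
It also fails if it takes over 59 s, if anything falls off the work surface, if the arm or the gripper's body presses on something with over 40 N, if the wrist force passes 120 N, or if a joint passes its speed limit or range.

## Working session

There is one attempt and no reset: what is moved stays moved. The work goes in short steps, Python scripts to look and compute and a tool call to move; the robot and the scene stay as the last step left them, time stands still between calls to the robot, and variables do not carry over. Pictures are saved under pics/ and viewed, and the job is handed in when it is done.

Besides the shell and the picture viewer there is one more tool, called after "Call:" as name(argument=value, ...) on one line, values as JSON. apply_moves: Moves the arm, as the interface text tells. Its arguments: {"type":"object","properties":{"rows":{"type":"array","items":{"type":"object","properties":{"hand":{"type":"number"},"dx":{"type":"number"},"dy":{"type":"number"},"dz":{"type":"number"},"ax":{"type":"number"},"ay":{"type":"number"},"az":{"type":"number"}}}},"grip_force":{"type":"number"}},"required":["rows"]}

```bash
mkdir -p pics; ls; python3 - <<'E'
from workcell import manip
import cv2
print(manip.get_state())
for n in ["scene","side","wrist"]:
    im=manip.snapshot(n); cv2.imwrite(f"pics/{n}0.png",im); print(n,manip.get_calibration(n))
E
```

```text
pics
{'clock': 0.0, 'joints': array([-1.35673665,  0.70711031, -0.02765697,  1.48497848,  0.02202651,
        0.95089846, -0.07549661]), 'qvel': array([ 0.00072121,  0.00146868,  0.0015953 ,  0.00017023, -0.00152712,
       -0.00014435, -0.00093042]), 'tau': array([ 1.03509115e-03, -8.83217168e+01,  1.23550817e+00, -2.36179125e+01,
        1.70036755e-02,  6.58240591e-03, -3.06084792e-05]), 'position': array([0.14538903, 0.55605977, 0.23882774]), 'tcp_rot': array([ 2.48601223e+00,  1.91963681e+00, -1.32698327e-03]), 'contact_force': array([-0.20634853, -0.30887347,  0.46886639]), 'moment': array([-0.04239693,  0.04386789,  0.00741637]), 'gripper_width': 0.08497835636043402}
scene {'fx': 514.7507559964048, 'fy': 514.7507559964048, 'cx': 280.9319556029369, 'cy': 205.42021800872462, 'rvec': array([ 2.05924079,  0.7837908 , -0.43861181]), 'tvec': array([-0.29107303, -0.18002832,  1.40171767])}
side {'fx': 512.2507216497577, 'fy': 512.2507216497577, 'cx': 281.89282436929454, 'cy': 212.34943294670444, 'rvec': array([ 2.22549706, -0.57260098,  0.28383724]), 'tvec': array([-0.43861826,  0.15206919,  1.19360833])}
wrist {'fx': 321.69632067192066, 'fy': 321.69632067192066, 'cx': 277.4183399348888, 'cy': 210.1210517323017, 'rvec': array([-2.28382305, -1.76246727, -0.27352158]), 'tvec': array([-0.57460723, -0.03849525,  0.37857019])}
```

View pics/scene0.png

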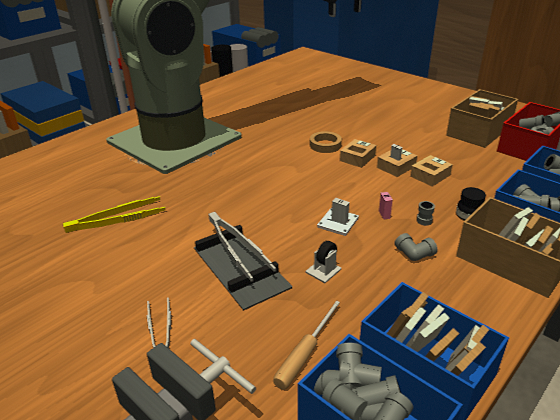

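View pics/side0.png

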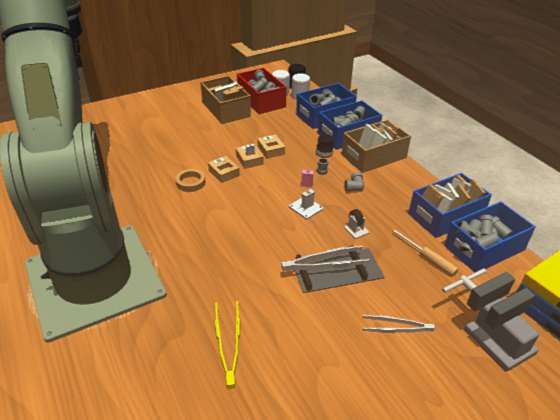

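View pics/wrist0.png

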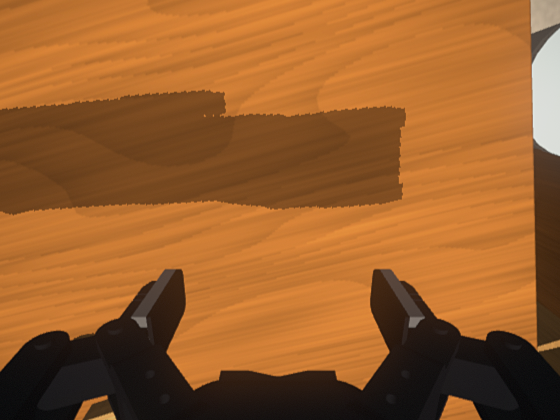

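The scene shows the grey tweezers on the dark rest (scene ~240,245), the gauge with block (~340,210), and holders at 358/397/432,155. A yellow pair (~115,213) and a pair beside the vise are the decoys. Next I'll measure positions.

```bash
cat > h.py <<'E'
from workcell import manip
import cv2, numpy as np
from scipy.spatial.transform import Rotation as R
def cal(n):
    c=manip.get_calibration(n); K=np.array([[c['fx'],0,c['cx']],[0,c['fy'],c['cy']],[0,0,1]])
    return K,np.array(c['rvec']),np.array(c['tvec'])
def toplane(c,px,z):
    K,r,t=c; Rm=cv2.Rodrigues(r)[0]; o=-Rm.T@t
    d=Rm.T@np.linalg.inv(K)@np.array([px[0],px[1],1.]); return o+d*(z-o[2])/d[2]
def proj(c,P):
    K,r,t=c; return cv2.projectPoints(np.atleast_2d(np.array(P,float)),r,t,K,None)[0].reshape(-1,2)
def tri(cs,pxs):
    A=[];b=[]
    for (K,r,t),p in zip(cs,pxs):
        Rm=cv2.Rodrigues(r)[0]; o=-Rm.T@t; d=Rm.T@np.linalg.inv(K)@np.array([p[0],p[1],1.]); d/=np.linalg.norm(d)
        M=np.eye(3)-np.outer(d,d); A.append(M); b.append(M@o)
    return np.linalg.lstsq(np.vstack(A),np.hstack(b),rcond=None)[0]
E
python3 - <<'E'
from h import *
np.set_printoptions(precision=3,suppress=True)
Z={'gauge':0,'block_two':.008,'holder_two':0,'holder_one':0,'holder_three':0,'tweezers':.025,'tip_left':.033,'tip_right':.033,'tweezers_rear':.025,'rest':0}
for n in ['scene','side']:
    c=cal(n); manip.snapshot(n)
    for k,z in Z.items():
        for d in manip.place_of(n,k)[:4]:
            if d['p']>.2: print(n,k,round(d['p'],2),np.array(d['at']),toplane(c,d['at'],z)[:2])
print(manip.get_state()['clock'])
E
```

```text
scene gauge 0.57 [336.  220.4] [ 0.561 -0.013]
scene gauge 0.21 [395.9 157. ] [0.51  0.303]
scene block_two 0.71 [252.4 276. ] [ 0.556 -0.256]
scene block_two 0.68 [337.9 215.9] [ 0.56  -0.006]
scene block_two 0.54 [383.5 215.3] [0.631 0.058]
scene holder_two 0.73 [431.2 178.6] [0.628 0.266]
scene holder_one 0.81 [395.4 166.1] [0.533 0.262]
scene holder_one 0.42 [324.7 145.1] [0.333 0.238]
scene holder_three 0.73 [325.1 144.3] [0.331 0.242]
scene holder_three 0.69 [357.6 155.8] [0.433 0.246]
scene tweezers 0.84 [159.1 323.9] [ 0.538 -0.446]
scene tweezers 0.75 [132.9 214.1] [ 0.249 -0.297]
scene tweezers 0.59 [355.4 154.2] [0.449 0.21 ]
scene tweezers 0.58 [244.2 254.6] [ 0.518 -0.237]
scene tip_left 0.69 [272.  271.9] [ 0.595 -0.245]
scene tip_left 0.63 [393.6 164.9] [0.555 0.213]
scene tip_left 0.62 [157.1 196.6] [ 0.244 -0.231]
scene tip_left 0.56 [147.1 302.4] [ 0.492 -0.434]
scene tip_right 0.66 [167.2 206.4] [ 0.291 -0.24 ]
scene tip_right 0.64 [168.3 296.2] [ 0.506 -0.402]
scene tip_right 0.52 [252.5 277.4] [ 0.58  -0.277]
scene tip_right 0.43 [337.6 219.5] [ 0.588 -0.045]
sce
[... 632 characters left out ...]
5 ]
side tweezers 0.43 [338.9 269.8] [ 0.503 -0.271]
side tip_left 0.9 [362.4 249.1] [ 0.586 -0.247]
side tip_left 0.7 [365.2 326.9] [ 0.456 -0.436]
side tip_left 0.6 [218.8 299.6] [ 0.22  -0.225]
side tip_right 0.66 [367.3 261. ] [ 0.572 -0.285]
side tip_right 0.6 [236.8 301.8] [ 0.251 -0.249]
side tip_right 0.51 [362.7 313.2] [ 0.472 -0.404]
side tweezers_rear 0.94 [432.7 329.4] [ 0.58  -0.504]
side tweezers_rear 0.78 [229.3 389.3] [ 0.152 -0.425]
side tweezers_rear 0.73 [281.1 269.8] [ 0.385 -0.207]
side tweezers_rear 0.66 [368.4 261.2] [ 0.58  -0.281]
side rest 0.7 [361.8 249.6] [ 0.607 -0.223]
side rest 0.62 [338.6 268.7] [ 0.519 -0.249]
side rest 0.27 [305.9 207.3] [ 0.569 -0.017]
1.25
```

```bash
python3 - <<'E'
import cv2
a=cv2.imread('pics/scene0.png')
cv2.imwrite('pics/c1.png',cv2.resize(a[120:240,300:500],None,fx=4,fy=4,interpolation=cv2.INTER_CUBIC))
cv2.imwrite('pics/c2.png',cv2.resize(a[190:320,180:360],None,fx=4,fy=4,interpolation=cv2.INTER_CUBIC))
a=cv2.imread('pics/side0.png')
cv2.imwrite('pics/c3.png',cv2.resize(a[125:285,200:400],None,fx=4,fy=3.7,interpolation=cv2.INTER_CUBIC))
E
```

```text
(no output)
```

View pics/c1.png

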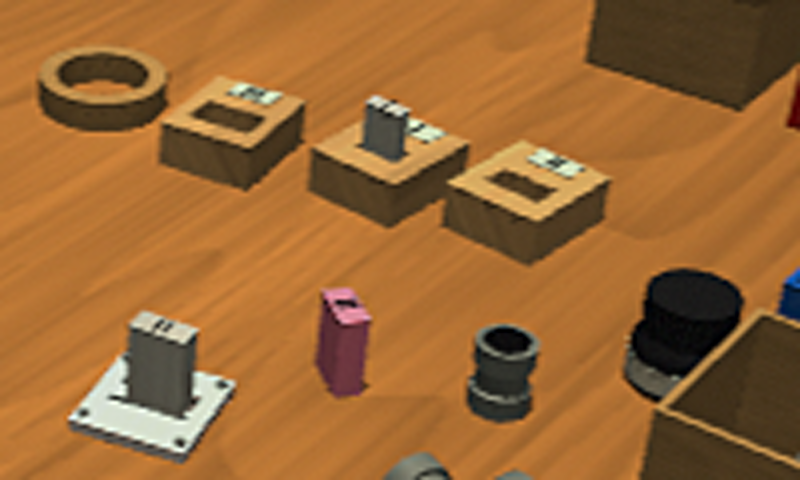

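View pics/c2.png

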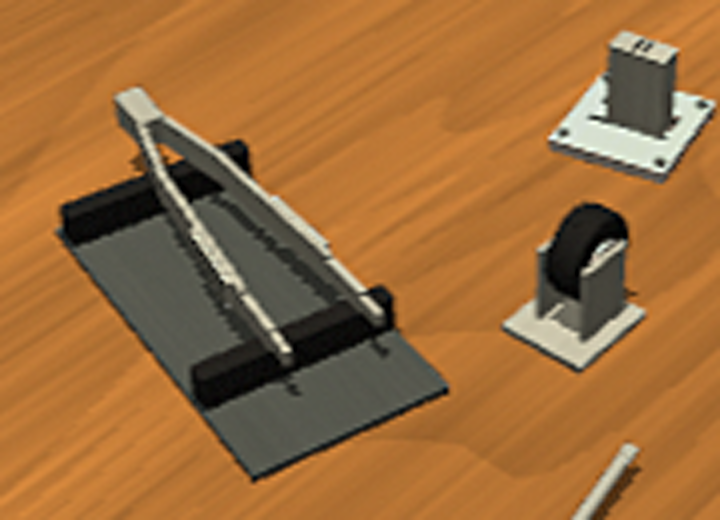

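View pics/c3.png

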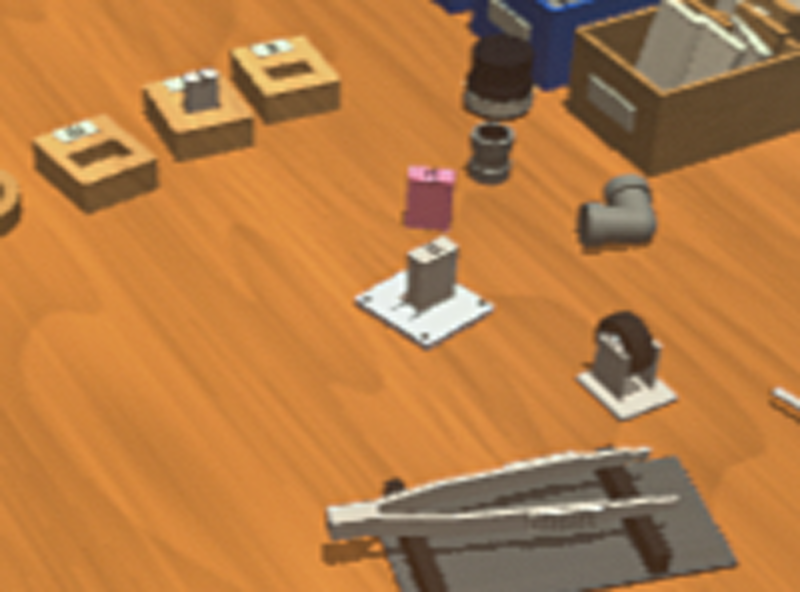

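The tags suggest the far holder at about (0.62,0.267) is the two-bar one, which I still need to confirm. I'll work out moves to put the wrist camera over the holders.

```bash
cat >> h.py <<'E'
def yawpose(yaw):  # tool down, tool x axis at world angle yaw
    x=np.array([np.cos(yaw),np.sin(yaw),0]); z=np.array([0,0,-1.]); return np.stack([x,np.cross(z,x),z],1)
def cur():
    s=manip.get_state(); return np.array(s['position']),R.from_rotvec(s['tcp_rot']).as_matrix(),s
def plan(p,Rm,tp,tR,n):
    """n equal rows, constant tool-frame: rotate+shift together; print rows (cm,deg), simulate rounding"""
    p=p.copy();Rm=Rm.copy();rows=[]
    for i in range(n):
        k=n-i
        d=Rm.T@((tp-p)/k)*100; a=np.degrees(R.from_matrix(Rm.T@tR).as_rotvec()/k)
        d=np.round(d,2 if k<3 else 1);a=np.round(a,1)
        rows.append(dict(dx=d[0],dy=d[1],dz=d[2],ax=a[0],ay=a[1],az=a[2]))
        p=p+Rm@d/100; Rm=Rm@R.from_rotvec(np.radians(a)).as_matrix()
    import json
    print(json.dumps([{k:float(v)for k,v in r.items() if abs(v)>1e-9} for r in rows]))
    print('end',p,np.degrees(R.from_matrix(Rm).as_rotvec())); return p,Rm
def yawof(Rm): return np.degrees(np.arctan2(Rm[1,0],Rm[0,0]))
E
python3 - <<'E'
from h import *
np.set_printoptions(precision=3,suppress=True)
p,Rm,s=cur(); print(Rm,yawof(Rm))
K,r,t=cal('wrist'); W=cv2.Rodrigues(r)[0]; o=-W.T@t
print('cam in tool',Rm.T@(o-p),'\naxes(cols xyz in tool)',Rm.T@W.T)
from itertools import product
yaw=np.radians(yawof(Rm))
plan(p,Rm,np.array([.50,.17,.30]),yawpose(np.radians(-15)),12)
E
```

```text
[[ 0.253  0.967 -0.   ]
 [ 0.967 -0.253 -0.   ]
 [-0.    -0.    -1.   ]] 75.34384157556153
cam in tool [-0.    -0.078 -0.133] 
axes(cols xyz in tool) [[ 1.    -0.001  0.   ]
 [ 0.001  0.953  0.303]
 [-0.001 -0.303  0.953]]
[{"dx": -2.4, "dy": 3.7, "dz": -0.5, "az": 7.5}, {"dx": -1.9, "dy": 3.9, "dz": -0.5, "az": 7.5}, {"dx": -1.3, "dy": 4.2, "dz": -0.5, "az": 7.5}, {"dx": -0.8, "dy": 4.3, "dz": -0.5, "az": 7.5}, {"dx": -0.2, "dy": 4.4, "dz": -0.5, "az": 7.5}, {"dx": 0.4, "dy": 4.3, "dz": -0.5, "az": 7.5}, {"dx": 0.9, "dy": 4.3, "dz": -0.5, "az": 7.6}, {"dx": 1.5, "dy": 4.1, "dz": -0.5, "az": 7.5}, {"dx": 2.0, "dy": 3.9, "dz": -0.5, "az": 7.6}, {"dx": 2.5, "dy": 3.6, "dz": -0.5, "az": 7.5}, {"dx": 2.92, "dy": 3.2, "dz": -0.54, "az": 7.6}, {"dx": 3.32, "dy": 2.78, "dz": -0.53, "az": 7.5}]
end [0.5  0.17 0.3 ] [178.463 -23.426  -0.002]
```

Call:
apply_moves(rows=[{"hand": 100,"dx": -2.4,"dy": 3.7,"dz": -0.5,"az": 7.5},{"dx": -1.9,"dy": 3.9,"dz": -0.5,"az": 7.5},{"dx": -1.3,"dy": 4.2,"dz": -0.5,"az": 7.5},{"dx": -0.8,"dy": 4.3,"dz": -0.5,"az": 7.5},{"dx": -0.2,"dy": 4.4,"dz": -0.5,"az": 7.5},{"dx": 0.4,"dy": 4.3,"dz": -0.5,"az": 7.5},{"dx": 0.9,"dy": 4.3,"dz": -0.5,"az": 7.6},{"dx": 1.5,"dy": 4.1,"dz": -0.5,"az": 7.5},{"dx": 2.0,"dy": 3.9,"dz": -0.5,"az": 7.6},{"dx": 2.5,"dy": 3.6,"dz": -0.5,"az": 7.5},{"dx": 2.92,"dy": 3.2,"dz": -0.54,"az": 7.6},{"dx": 3.32,"dy": 2.78,"dz": -0.53,"az": 7.5},{}])

```text
validation failed for argument at $.ro...
```

```bash
python3 - <<'E'
from h import *
np.set_printoptions(precision=4,suppress=True)
p,Rm,s=cur(); print(p,yawof(Rm),s['clock'],s['joints'],s['qvel'])
c=cal('wrist'); im=manip.snapshot('wrist'); cv2.imwrite('pics/w1.png',im)
import pickle; pickle.dump(c,open('pics/w1.pkl','wb'))
for k,z in {'gauge':0,'block_two':.008,'holder_two':0,'holder_two_floor':.012,'holder_one':0,'holder_three':0}.items():
    for d in manip.place_of('wrist',k)[:3]:
        if d['p']>.3: print(k,round(d['p'],2),np.array(d['at']),toplane(c,d['at'],z)[:2])
cv2.imwrite('pics/w1z.png',cv2.resize(im,(800,600),interpolation=cv2.INTER_CUBIC))
E
```

```text
[0.1455 0.5563 0.2393] 75.34384157556153 1.25 [-1.3567  0.7065 -0.0276  1.4846  0.022   0.9509 -0.0755] [-0.0006 -0.0007 -0.0003  0.0017  0.0019  0.0011  0.0003]
holder_three 0.64 [123.6 413.6] [0.4398 0.2371]
```

View pics/w1z.png

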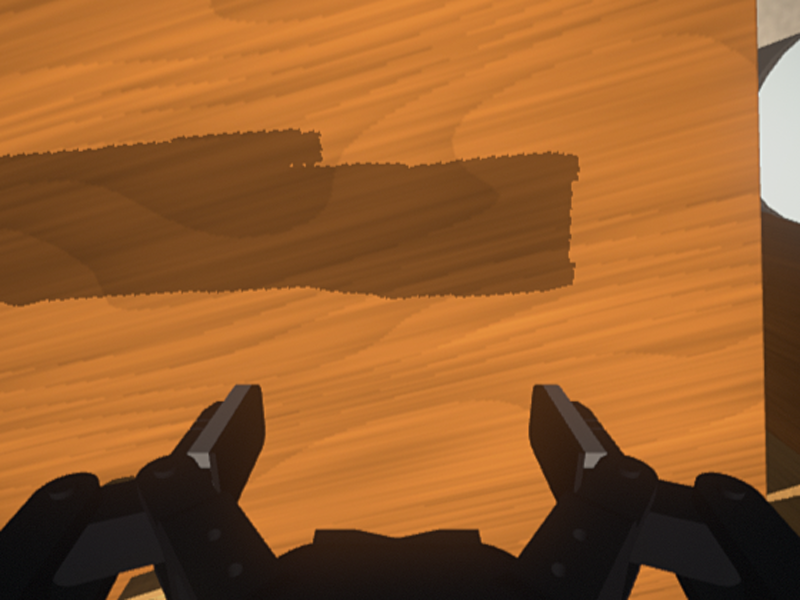

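The picture shows only bench and the gripper, because the move was refused. I'll resend it with complete rows.

Call:
apply_moves(rows=[{"hand": 100,"dx": -2.4,"dy": 3.7,"dz": -0.5,"ax": 0,"ay": 0,"az": 7.5},{"hand": 100,"dx": -1.9,"dy": 3.9,"dz": -0.5,"ax": 0,"ay": 0,"az": 7.5},{"hand": 100,"dx": -1.3,"dy": 4.2,"dz": -0.5,"ax": 0,"ay": 0,"az": 7.5},{"hand": 100,"dx": -0.8,"dy": 4.3,"dz": -0.5,"ax": 0,"ay": 0,"az": 7.5},{"hand": 100,"dx": -0.2,"dy": 4.4,"dz": -0.5,"ax": 0,"ay": 0,"az": 7.5},{"hand": 100,"dx": 0.4,"dy": 4.3,"dz": -0.5,"ax": 0,"ay": 0,"az": 7.5},{"hand": 100,"dx": 0.9,"dy": 4.3,"dz": -0.5,"ax": 0,"ay": 0,"az": 7.6},{"hand": 100,"dx": 1.5,"dy": 4.1,"dz": -0.5,"ax": 0,"ay": 0,"az": 7.5},{"hand": 100,"dx": 2.0,"dy": 3.9,"dz": -0.5,"ax": 0,"ay": 0,"az": 7.6},{"hand": 100,"dx": 2.5,"dy": 3.6,"dz": -0.5,"ax": 0,"ay": 0,"az": 7.5},{"hand": 100,"dx": 2.9,"dy": 3.2,"dz": -0.5,"ax": 0,"ay": 0,"az": 7.6},{"hand": 100,"dx": 3.3,"dy": 2.8,"dz": -0.5,"ax": 0,"ay": 0,"az": 7.5},{"hand": 100,"dx": 0,"dy": 0,"dz": 0,"ax": 0,"ay": 0,"az": 0}])

```text
clock: 2.9
position: [0.5024, 0.1652, 0.2997]
tcp_rot: [3.111, -0.426, 0.004]
contact_force: [-0.3, 1.0, -0.1]
gripper_width: 0.0854
```

```bash
cat > look.py <<'E'
from h import *
import sys,pickle
np.set_printoptions(precision=4,suppress=True)
name=sys.argv[1]
p,Rm,s=cur(); print(p,yawof(Rm),s['clock'],s['joints'],'tilt',Rm[:,2],'vmax',abs(s['qvel']).max(),'w',s['gripper_width'],'F',s['contact_force'])
c=cal('wrist'); im=manip.snapshot('wrist'); cv2.imwrite(f'pics/{name}raw.png',im)
pickle.dump(c,open(f'pics/{name}.pkl','wb'))
for a in sys.argv[2:]:
    k,z=a.split('=')
    for d in manip.place_of('wrist',k)[:3]:
        if d['p']>.3: print(k,round(d['p'],2),np.array(d['at']),toplane(c,d['at'],float(z))[:2])
cv2.imwrite(f'pics/{name}.png',cv2.resize(im,(800,600),interpolation=cv2.INTER_CUBIC))
E
python3 look.py w2 gauge=0 block_two=.008 holder_two=0 holder_two_floor=.012 holder_one=0 holder_three=0
```

```text
[0.5024 0.1652 0.2997] -15.590326045188203 2.9 [-0.5961  0.5983  0.4049  1.5594 -0.2577  1.0358 -0.3946] tilt [ 0.0022 -0.0022 -1.    ] vmax 0.0811158619361264 w 0.08539257473530135 F [-0.3132  0.9859 -0.1475]
gauge 0.59 [348.4 267.8] [ 0.5644 -0.0097]
block_two 0.73 [377.3 208.3] [0.621  0.0742]
block_two 0.61 [352.9 269.4] [ 0.5695 -0.0094]
holder_two 0.74 [346.6  53.5] [0.622  0.2774]
holder_two_floor 0.6 [346.1  59.5] [0.6173 0.2702]
holder_two_floor 0.47 [283.3  88.2] [0.5366 0.2594]
holder_one 0.58 [284.3  88.2] [0.5382 0.2596]
holder_three 0.88 [215.4 129.1] [0.4382 0.2355]
holder_three 0.73 [425.9 165.9] [0.697  0.1129]
```

View pics/w2.png

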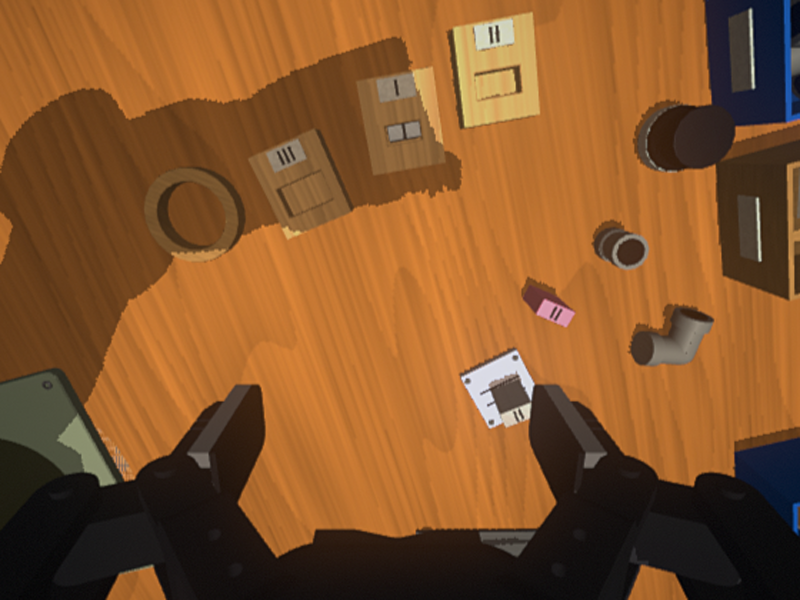

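The wrist view confirms it: the two-bar tag is on the holder at zoomed px (497,70), the three-bar at (300,180) and the one-bar at (400,120). The gauge is at (500,390), with lines visible to the left of the block. I'll crop in to get the yaws.

```bash
python3 - <<'E'
import cv2
a=cv2.imread('pics/w2raw.png')
cv2.imwrite('pics/c4.png',cv2.resize(a[0:100,300:400],None,fx=6,fy=6,interpolation=cv2.INTER_CUBIC))
cv2.imwrite('pics/c5.png',cv2.resize(a[230:310,310:390],None,fx=7,fy=7,interpolation=cv2.INTER_CUBIC))
E
```

```text
(no output)
```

View pics/c4.png

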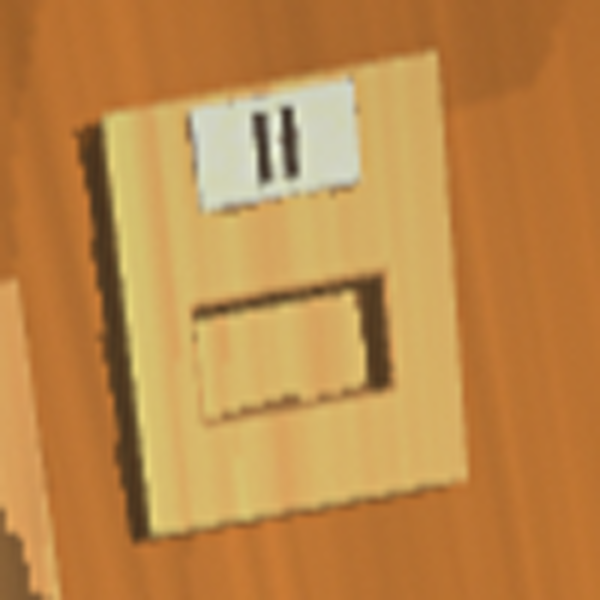

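View pics/c5.png

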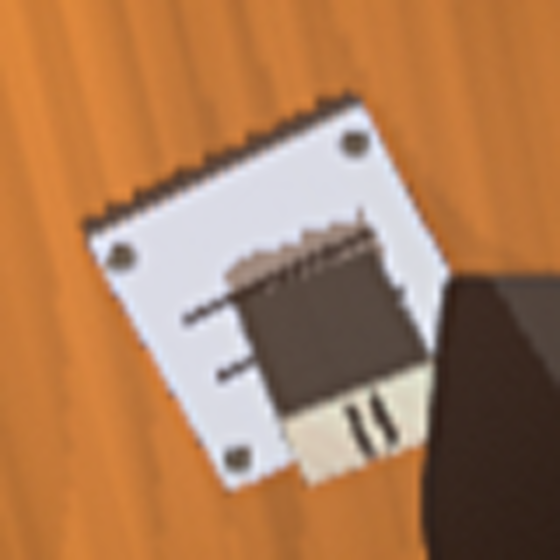

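```bash
cat >> h.py <<'E'
from scipy.optimize import least_squares
def fit(c,local,px,g):
    """local Nx3, px Nx2, g=(x,y,yaw_rad) -> pose, resid"""
    local=np.array(local,float);px=np.array(px,float)
    def W(q): 
        cs,sn=np.cos(q[2]),np.sin(q[2]); L=local
        return np.stack([q[0]+cs*L[:,0]-sn*L[:,1],q[1]+sn*L[:,0]+cs*L[:,1],L[:,2]],1)
    r=least_squares(lambda q:(proj(c,W(q))-px).ravel(),g)
    return r.x,np.abs(r.fun).max(),proj(c,W(r.x))
E
python3 - <<'E'
from h import *;import pickle
np.set_printoptions(precision=4,suppress=True)
c=pickle.load(open('pics/w2.pkl','rb'))
s=np.array([[193,312],[385,275],[393,385],[205,422]])/6+[300,0]-[.4,.4]
L=[[-18,2,30],[18,2,30],[18,-18,30],[-18,-18,30]]
q,e,_=fit(c,np.array(L)/1000,s,(.62,.27,0)); print('slot',q,np.degrees(q[2]),e)
o=np.array([[103,113],[437,50],[467,485],[150,538]])/6+[300,0]-[.4,.4]
L=[[-31,37,30],[31,37,30],[31,-37,30],[-31,-37,30]]
q,e,_=fit(c,np.array(L)/1000,o,(.62,.27,0)); print('top',q,np.degrees(q[2]),e)
g=np.array([[88,237],[358,103],[232,490]])/7+[310,230]-[.4,.4]
L=[[-32,35,8],[32,35,8],[-32,-35,8]]
q,e,_=fit(c,np.array(L)/1000,g,(.56,-.01,.2)); print('gauge',q,np.degrees(q[2]),e)
b=np.array([[285,415],[432,365],[310,487]])/7+[310,230]-[.4,.4]
L=[[-16,8,56],[16,8,56],[-16,-8,56]]
q,e,_=fit(c,np.array(L)/1000,b,(.56,-.01,.2)); print('block',q,np.degrees(q[2]),e)
p=np.array([.5024,.1652,.2997]);Rm=yawpose(np.radians(-15.6))
Rg=yawpose(q[2]-np.pi/2); print(np.degrees(q[2]))
plan(p,Rm,np.array([.555,-.06,.22]),yawpose(np.radians(-50)),8)
E
```

```text
slot [ 0.6172  0.2779 -0.0959] -5.496373233834642 0.38695191256369554
top [ 0.6172  0.2779 -0.1099] -6.298339256372417 0.469121737446514
gauge [ 0.5668 -0.0142  0.2449] 14.03259971033434 0.5527042179953128
block [ 0.5709 -0.0153  0.1362] 7.805884081203366 1.0721942557739794
7.805884081203366
[{"dx": 1.4, "dy": 2.5, "dz": 1.0, "az": 4.3}, {"dx": 1.6, "dy": 2.4, "dz": 1.0, "az": 4.3}, {"dx": 1.7, "dy": 2.3, "dz": 1.0, "az": 4.3}, {"dx": 1.9, "dy": 2.2, "dz": 1.0, "az": 4.3}, {"dx": 2.1, "dy": 2.0, "dz": 1.0, "az": 4.3}, {"dx": 2.2, "dy": 1.9, "dz": 1.0, "az": 4.3}, {"dx": 2.38, "dy": 1.66, "dz": 0.98, "az": 4.3}, {"dx": 2.5, "dy": 1.47, "dz": 0.99, "az": 4.3}]
end [ 0.555 -0.06   0.22 ] [163.1354 -76.0713   0.    ]
```

Fits: the gauge is at (0.567,-0.014) with yaw about 14°, and the two-bar holder at (0.617,0.278) with yaw about -6°. I'll go closer to the gauge with the tool x at yaw -76°, so the camera is on the far side.

```bash
python3 - <<'E'
from h import *
p,Rm,s=cur()
plan(p,Rm,np.array([.507,-.03,.22]),yawpose(np.radians(-77)),10)
E
```

```text
[{"dx": 0.6, "dy": 1.9, "dz": 0.8, "az": 6.2}, {"dx": 0.8, "dy": 1.8, "dz": 0.8, "az": 6.2}, {"dx": 1.0, "dy": 1.8, "dz": 0.8, "az": 6.2}, {"dx": 1.2, "dy": 1.6, "dz": 0.8, "az": 6.2}, {"dx": 1.3, "dy": 1.5, "dz": 0.8, "az": 6.2}, {"dx": 1.5, "dy": 1.3, "dz": 0.8, "az": 6.2}, {"dx": 1.6, "dy": 1.2, "dz": 0.8, "az": 6.2}, {"dx": 1.8, "dy": 1.0, "dz": 0.8, "az": 6.2}, {"dx": 1.84, "dy": 0.81, "dz": 0.76, "az": 6.3}, {"dx": 1.93, "dy": 0.61, "dz": 0.77, "az": 6.2}]
end [ 0.50699235 -0.03003588  0.21999351] [-1.40909797e+02  1.11995463e+02  2.12846604e-02]
```

Call:
apply_moves(rows=[{"hand": 100,"dx": 0.6,"dy": 1.9,"dz": 0.8,"ax": 0,"ay": 0,"az": 6.2},{"hand": 100,"dx": 0.8,"dy": 1.8,"dz": 0.8,"ax": 0,"ay": 0,"az": 6.2},{"hand": 100,"dx": 1.0,"dy": 1.8,"dz": 0.8,"ax": 0,"ay": 0,"az": 6.2},{"hand": 100,"dx": 1.2,"dy": 1.6,"dz": 0.8,"ax": 0,"ay": 0,"az": 6.2},{"hand": 100,"dx": 1.3,"dy": 1.5,"dz": 0.8,"ax": 0,"ay": 0,"az": 6.2},{"hand": 100,"dx": 1.5,"dy": 1.3,"dz": 0.8,"ax": 0,"ay": 0,"az": 6.2},{"hand": 100,"dx": 1.6,"dy": 1.2,"dz": 0.8,"ax": 0,"ay": 0,"az": 6.2},{"hand": 100,"dx": 1.8,"dy": 1.0,"dz": 0.8,"ax": 0,"ay": 0,"az": 6.2},{"hand": 100,"dx": 1.8,"dy": 0.8,"dz": 0.8,"ax": 0,"ay": 0,"az": 6.2},{"hand": 100,"dx": 1.9,"dy": 0.6,"dz": 0.8,"ax": 0,"ay": 0,"az": 6.2},{"hand": 100,"dx": 0,"dy": 0,"dz": 0,"ax": 0,"ay": 0,"az": 0},{"hand": 100,"dx": 0,"dy": 0,"dz": 0,"ax": 0,"ay": 0,"az": 0}])

```text
clock: 4.45
position: [0.507, -0.0295, 0.2193]
tcp_rot: [2.461, -1.952, -0.001]
contact_force: [0.2, 0.2, -0.3]
gripper_width: 0.0855
```

```bash
python3 look.py w3 gauge=0 block_two=.008;python3 - <<'E'
import cv2
a=cv2.imread('pics/w3raw.png')
cv2.imwrite('pics/c6.png',cv2.resize(a[100:270,180:380],None,fx=4,fy=3.5,interpolation=cv2.INTER_CUBIC))
E
```

```text
[ 0.507  -0.0295  0.2193] -76.83806835887046 4.45 [-0.3348  0.7166  0.6267  1.7657 -0.5442  0.8397 -0.792 ] tilt [-0.0003  0.0002 -1.    ] vmax 0.014093471601407273 w 0.08553901035266331 F [ 0.1944  0.235  -0.2674]
gauge 0.57 [278.4 125.7] [ 0.5647 -0.0169]
block_two 0.81 [204.9  46.5] [0.6212 0.0694]
block_two 0.7 [280.8 119.6] [ 0.5716 -0.0178]
```

View pics/w3.png

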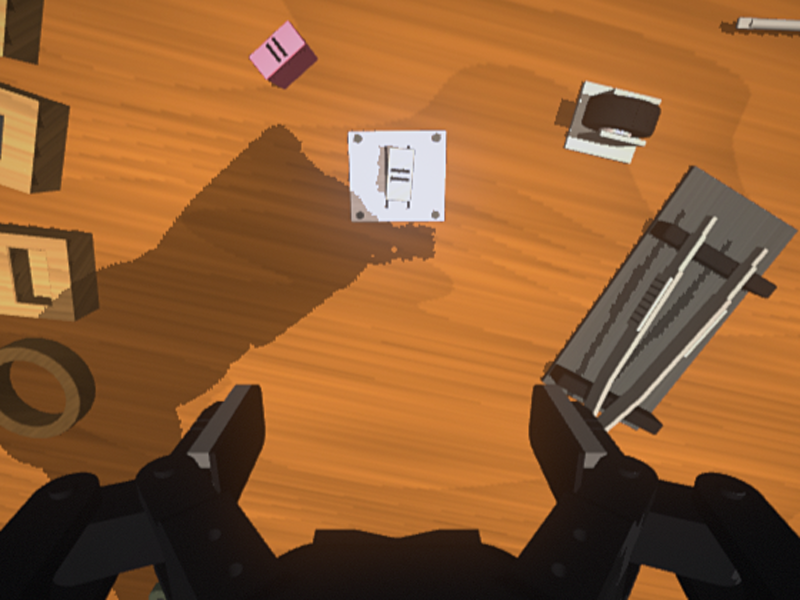

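Very clear: the gauge is square to the image at zoomed (397,176), with the block on it at (400,172). The tweezers are at right, with tips at (710,220) and (762,252).

```bash
python3 - <<'E'
import cv2
a=cv2.imread('pics/w3raw.png')
cv2.imwrite('pics/c6.png',cv2.resize(a[85:165,235:320],None,fx=7,fy=7,interpolation=cv2.INTER_CUBIC))
cv2.imwrite('pics/c7.png',cv2.resize(a[110:310,375:560],None,fx=3,fy=3,interpolation=cv2.INTER_CUBIC))
E
```

```text
(no output)
```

View pics/c6.png

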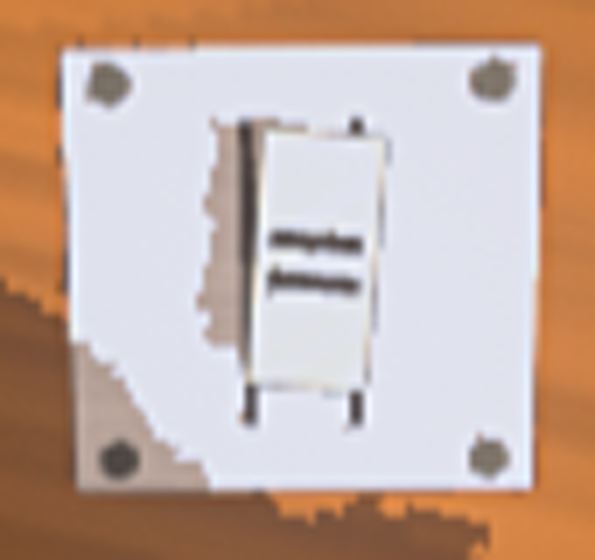

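View pics/c7.png

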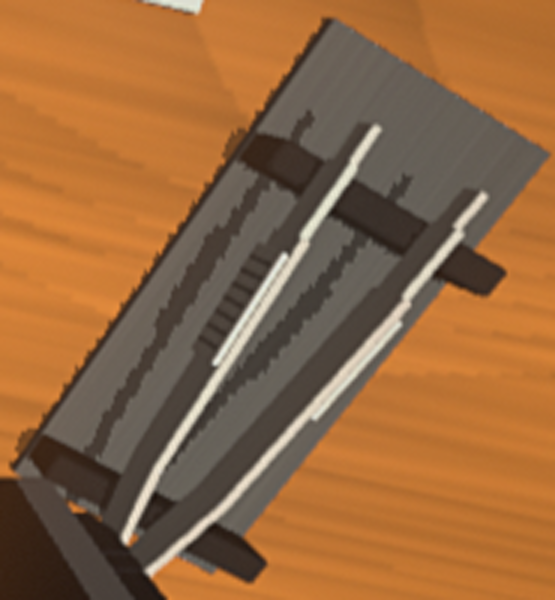

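```bash
python3 - <<'E'
from h import *;import pickle
np.set_printoptions(precision=4,suppress=True)
c=pickle.load(open('pics/w3.pkl','rb'))
def f(cr,L,g,n):
    px=np.array(cr)/7+[235,85]-[.43,.43]
    q,e,_=fit(c,np.array(L)/1000,px,g); print(n,q[:2],np.degrees(q[2]),e)
    return q
g=f([[62,48],[542,45],[533,490],[78,492]],[[32,35,8],[32,-35,8],[-32,-35,8],[-32,35,8]],(.567,-.014,.2),'gauge')
f([[248,120],[357,120],[357,425],[250,425]],[[22,8,8],[22,-8,8],[-22,-8,8],[-22,8,8]],(.567,-.014,.2),'lines')
b=f([[265,130],[386,138],[367,390],[250,382]],[[16,8,56],[16,-8,56],[-16,-8,56],[-16,8,56]],(.567,-.014,.2),'block')
p,Rm,s=cur()
print(yawof(Rm))
yb=b[2]
tgt=np.array([b[0],b[1],.13]); 
p1,R1=plan(p,Rm,tgt,yawpose(yb-np.pi/2),4)
print(manip.get_state()['gripper_width'])
E
```

```text
gauge [ 0.5667 -0.016 ] 13.517400546791341 0.5755879402291839
lines [ 0.5667 -0.0159] 13.322327564761773 0.21548592087040674
block [ 0.5709 -0.0167] 9.295729819570283 0.6395035268419633
-76.80636142268756
[{"dx": 0.1, "dy": -1.6, "dz": 2.2, "az": 1.0}, {"dy": -1.6, "dz": 2.3, "az": 1.0}, {"dy": -1.65, "dz": 2.23, "az": 0.9}, {"dx": -0.03, "dy": -1.64, "dz": 2.23, "az": 1.0}]
end [ 0.5709 -0.0166  0.13  ] [-137.1492  116.53      0.0006]
0.0854304029581228
```

Call:
apply_moves(rows=[{"hand": 60,"dx": 0.1,"dy": -1.6,"dz": 2.2,"ax": 0,"ay": 0,"az": 1.0},{"hand": 60,"dx": 0,"dy": -1.6,"dz": 2.3,"ax": 0,"ay": 0,"az": 1.0},{"hand": 60,"dx": 0,"dy": -1.6,"dz": 2.2,"ax": 0,"ay": 0,"az": 0.9},{"hand": 60,"dx": 0,"dy": -1.7,"dz": 2.2,"ax": 0,"ay": 0,"az": 1.0},{"hand": 60,"dx": 0,"dy": 0,"dz": 0,"ax": 0,"ay": 0,"az": 0},{"hand": 60,"dx": 0,"dy": 0,"dz": 0,"ax": 0,"ay": 0,"az": 0}])

```text
clock: 5.2
position: [0.5707, -0.0178, 0.1305]
tcp_rot: [2.393, -2.035, -0.0]
contact_force: [-0.4, 0.2, 1.0]
gripper_width: 0.0518
```

```bash
python3 look.py w4
```

```text
[ 0.5707 -0.0178  0.1305] -80.77574753833133 5.2 [-0.2966  0.9216  0.5664  1.634  -0.6506  0.7829 -0.8444] tilt [-0.0004 -0.0003 -1.    ] vmax 0.029971048100549274 w 0.051750443738847844 F [-0.4478  0.1752  0.9853]
```

View pics/w4.png

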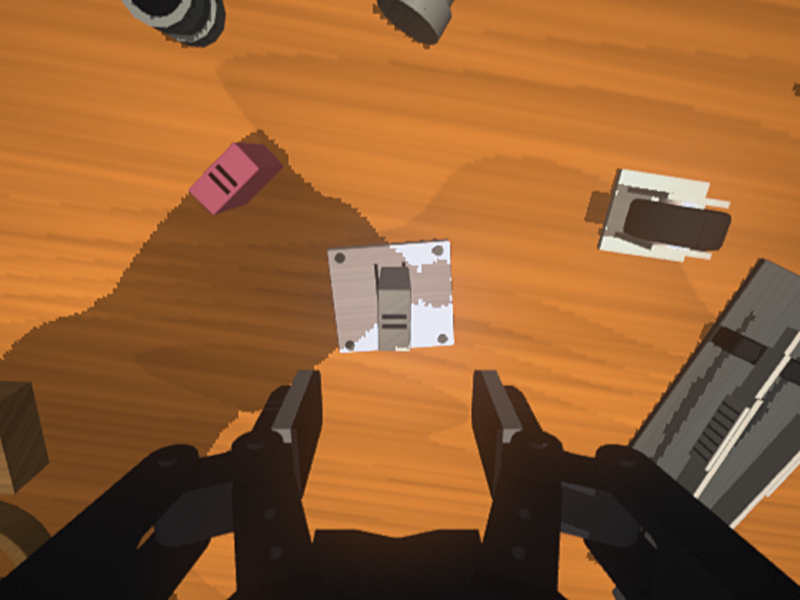

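The block (394,310) is centred between the fingers and aligned with them. Next I descend and close.

Call:
apply_moves(rows=[{"hand": 60,"dx": 0,"dy": 0,"dz": 2.5,"ax": 0,"ay": 0,"az": 0},{"hand": 60,"dx": -0.1,"dy": 0,"dz": 2.5,"ax": 0,"ay": 0,"az": 0},{"hand": 60,"dx": 0,"dy": 0,"dz": 2.2,"ax": 0,"ay": 0,"az": 0},{"hand": 60,"dx": 0,"dy": 0,"dz": 2.0,"ax": 0,"ay": 0,"az": 0},{"hand": 60,"dx": 0,"dy": 0,"dz": 0,"ax": 0,"ay": 0,"az": 0},{"hand": 0,"dx": 0,"dy": 0,"dz": 0,"ax": 0,"ay": 0,"az": 0},{"hand": 0,"dx": 0,"dy": 0,"dz": 0,"ax": 0,"ay": 0,"az": 0},{"hand": 0,"dx": 0,"dy": 0,"dz": 0,"ax": 0,"ay": 0,"az": 0},{"hand": 0,"dx": 0,"dy": 0,"dz": 0,"ax": 0,"ay": 0,"az": 0},{"hand": 0,"dx": 0,"dy": 0,"dz": 0,"ax": 0,"ay": 0,"az": 0}], grip_force=40)

```text
clock: 6.25
position: [0.5713, -0.0171, 0.0397]
tcp_rot: [-2.391, 2.036, -0.002]
contact_force: [-2.4, 1.1, 11.3]
gripper_width: 0.0151
```

Call:
apply_moves(rows=[{"hand": 0,"dx": 0,"dy": 0,"dz": -1.0,"ax": 0,"ay": 0,"az": 0},{"hand": 0,"dx": 0,"dy": 0,"dz": -3.0,"ax": 0,"ay": 0,"az": 0},{"hand": 0,"dx": 0,"dy": 0,"dz": -3.0,"ax": 0,"ay": 0,"az": 0},{"hand": 0,"dx": 0,"dy": 0,"dz": -2.0,"ax": 0,"ay": 0,"az": 0},{"hand": 0,"dx": 0,"dy": 0,"dz": 0,"ax": 0,"ay": 0,"az": 0}])

```text
clock: 6.75
position: [0.5717, -0.0172, 0.1315]
tcp_rot: [-2.39, 2.036, -0.005]
contact_force: [0.6, -0.2, -2.7]
gripper_width: 0.015
```

```bash
python3 look.py w5; python3 - <<'E'
from h import *
p,Rm,s=cur()
th=np.radians(-6)
hp=np.array([.6172,.2779]); R2=np.array([[np.cos(th),-np.sin(th)],[np.sin(th),np.cos(th)]])
slot=hp+R2@[0,-.008]; print(slot)
# viewing pose: slot 60mm on the camera side(+x): 
plan(p,Rm,np.array([slot[0]-.06,slot[1],.16]),yawpose(th-np.pi/2),10)
E
```

```text
[ 0.5717 -0.0172  0.1315] -80.84925447232497 6.75 [-0.2986  0.9201  0.5685  1.6345 -0.6542  0.781  -0.8437] tilt [ 0.0041 -0.0003 -1.    ] vmax 0.05555157434529718 w 0.014955842853230596 F [ 0.5814 -0.2185 -2.7017]
[0.61636377 0.26994382]
[{"dx": -2.9, "dy": -0.3, "dz": -0.3, "az": 1.5}, {"dx": -2.9, "dy": -0.2, "dz": -0.3, "az": 1.5}, {"dx": -2.9, "dy": -0.2, "dz": -0.3, "az": 1.5}, {"dx": -2.9, "dy": -0.1, "dz": -0.3, "az": 1.5}, {"dx": -2.8, "dz": -0.3, "az": 1.5}, {"dx": -2.9, "dy": 0.1, "dz": -0.3, "az": 1.5}, {"dx": -2.8, "dy": 0.1, "dz": -0.3, "az": 1.5}, {"dx": -2.9, "dy": 0.2, "dz": -0.3, "az": 1.6}, {"dx": -2.83, "dy": 0.29, "dz": -0.32, "ax": -0.1, "az": 1.5}, {"dx": -2.82, "dy": 0.37, "dz": -0.31, "az": 1.6}]
end [0.55635564 0.26993145 0.15999752] [-1.20381362e+02  1.33794740e+02 -8.76223450e-03]
```

View pics/w5.png

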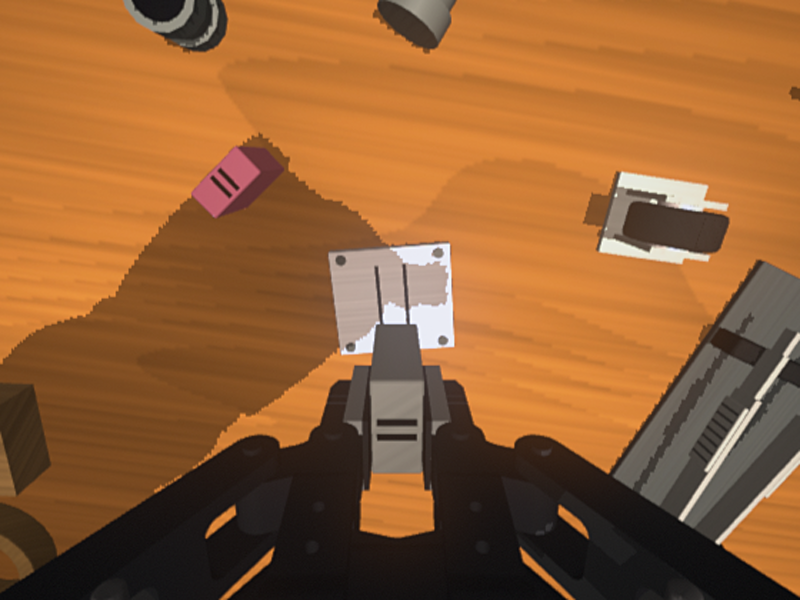

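The block is held upright between the pads (400,400). I'll carry it to the holder viewing pose.

Call:
apply_moves(rows=[{"hand": 0,"dx": -2.9,"dy": -0.3,"dz": -0.3,"ax": 0,"ay": 0,"az": 1.5},{"hand": 0,"dx": -2.9,"dy": -0.2,"dz": -0.3,"ax": 0,"ay": 0,"az": 1.5},{"hand": 0,"dx": -2.9,"dy": -0.2,"dz": -0.3,"ax": 0,"ay": 0,"az": 1.5},{"hand": 0,"dx": -2.9,"dy": -0.1,"dz": -0.3,"ax": 0,"ay": 0,"az": 1.5},{"hand": 0,"dx": -2.8,"dy": 0,"dz": -0.3,"ax": 0,"ay": 0,"az": 1.5},{"hand": 0,"dx": -2.9,"dy": 0.1,"dz": -0.3,"ax": 0,"ay": 0,"az": 1.5},{"hand": 0,"dx": -2.8,"dy": 0.1,"dz": -0.3,"ax": 0,"ay": 0,"az": 1.5},{"hand": 0,"dx": -2.9,"dy": 0.2,"dz": -0.3,"ax": 0,"ay": 0,"az": 1.6},{"hand": 0,"dx": -2.8,"dy": 0.3,"dz": -0.3,"ax": 0,"ay": 0,"az": 1.5},{"hand": 0,"dx": -2.8,"dy": 0.4,"dz": -0.3,"ax": 0,"ay": 0,"az": 1.6},{"hand": 0,"dx": 0,"dy": 0,"dz": 0,"ax": 0,"ay": 0,"az": 0},{"hand": 0,"dx": 0,"dy": 0,"dz": 0,"ax": 0,"ay": 0,"az": 0}])

```text
clock: 8.0
position: [0.5552, 0.2693, 0.1575]
tcp_rot: [2.101, -2.334, -0.0]
contact_force: [-0.1, -0.2, -1.5]
gripper_width: 0.0155
```

```bash
python3 look.py w6; python3 - <<'E'
import cv2
a=cv2.imread('pics/w6raw.png')
cv2.imwrite('pics/c8.png',cv2.resize(a[60:340,200:360],None,fx=4,fy=4,interpolation=cv2.INTER_CUBIC)[:600])
cv2.imwrite('pics/c9.png',cv2.resize(a[200:350,210:350],None,fx=5,fy=4,interpolation=cv2.INTER_CUBIC))
E
```

```text
[0.5552 0.2693 0.1575] -96.0075259256568 8.0 [-0.8193  0.9891  0.7508  1.4298 -0.7344  1.016  -1.5764] tilt [-0.0011 -0.0009 -1.    ] vmax 0.026284325525816186 w 0.015460879394880495 F [-0.077  -0.2477 -1.4734]
```

View pics/w6.png

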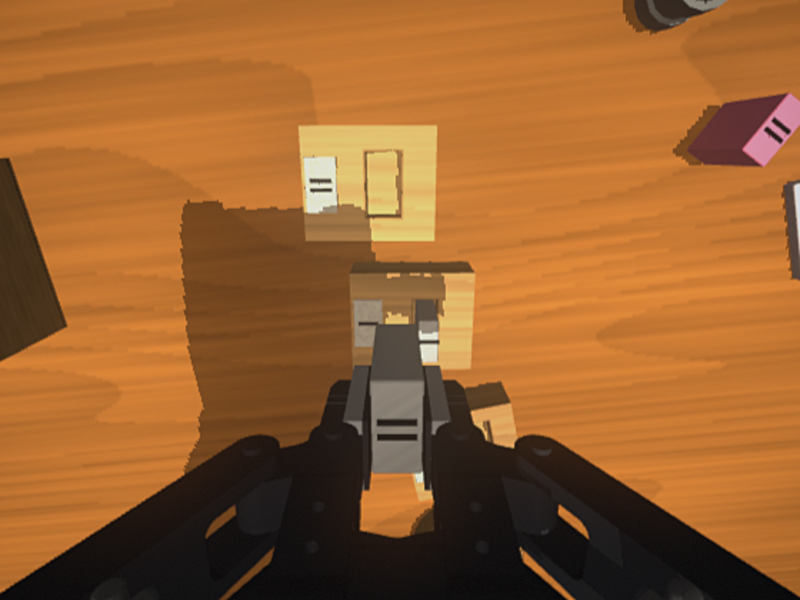

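View pics/c8.png

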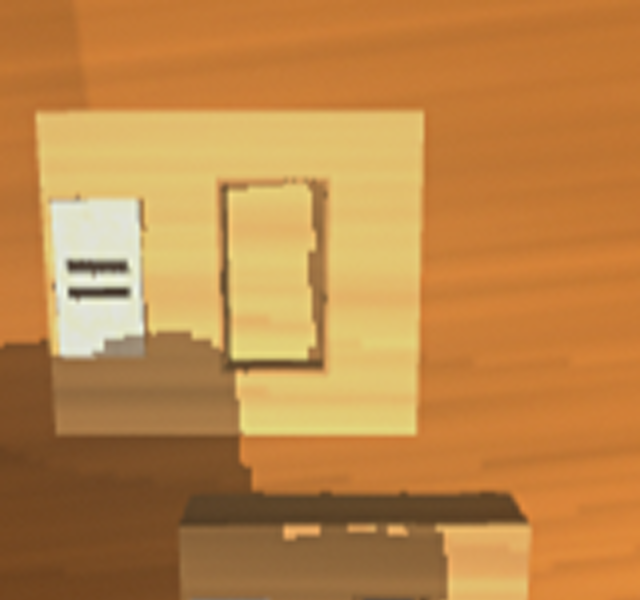

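View pics/c9.png

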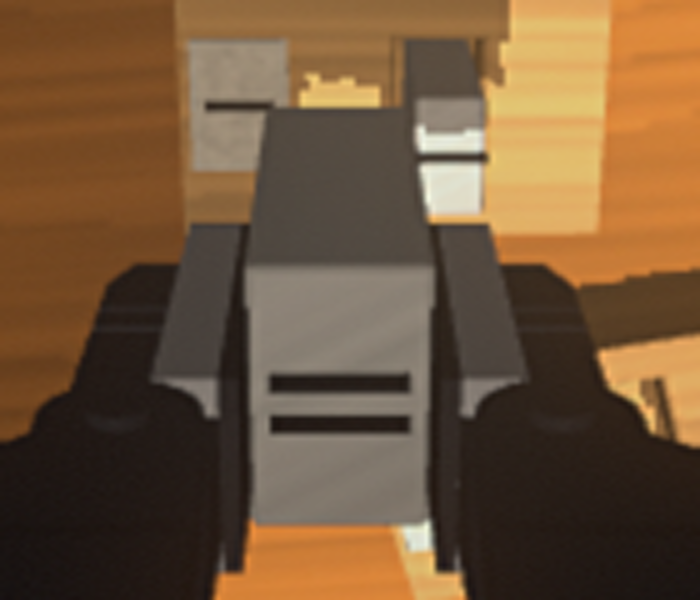

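```bash
python3 - <<'E'
from h import *;import pickle
np.set_printoptions(precision=4,suppress=True)
c=pickle.load(open('pics/w6.pkl','rb'))
p,Rm,s=cur()
def f(cr,L,g,n):
    px=np.array(cr)/4+[200,60]-[.4,.4]
    q,e,_=fit(c,np.array(L)/1000,px,g); print(n,q[:2],np.degrees(q[2]),e); return q
h1=f([[37,110],[424,110],[417,435],[55,435]],[[31,37,30],[31,-37,30],[-31,-37,30],[-31,37,30]],(.617,.277,-.1),'top')
h2=f([[220,180],[328,180],[326,370],[226,370]],[[18,2,30],[18,-18,30],[-18,-18,30],[-18,2,30]],(.617,.277,-.1),'slot')
q=(h1+2*h2)/3
K,r,t=c
px=np.array([[248,265],[432,265],[428,523],[250,523],[265,107],[415,107]])/[5,4]+[210,200]-[.4,.4]
L=np.array([[16,8,48],[16,-8,48],[-16,-8,48],[-16,8,48],[16,8,0],[16,-8,0]])/1000
# solve upright pose x,y,z,yaw
def W(v): 
    cs,sn=np.cos(v[3]),np.sin(v[3]); return np.stack([v[0]+cs*L[:,0]-sn*L[:,1],v[1]+sn*L[:,0]+cs*L[:,1],v[2]+L[:,2]],1)
r_=least_squares(lambda v:(proj(c,W(v))-px).ravel(),(p[0],p[1],.13,-.1))
v=r_.x; print('block',v[:3],np.degrees(v[3]),r_.fun.round(1))
off=Rm.T@(v[:3]-p); print('block underside in tool',off)
th=q[2]; slot=q[:2]+np.array([.008*np.sin(th),-.008*np.cos(th)])
print('slot',slot,np.degrees(th))
dyaw=np.degrees(th-v[3]); print('turn',dyaw)
tR=yawpose(np.radians(yawof(Rm))+th-v[3])
tp=np.array([slot[0],slot[1],0])-(tR@np.array([off[0],off[1],0])); tp[2]=.10
print(tp); plan(p,Rm,tp,tR,4)
# assume off x=0 alternative
E
```

```text
top [0.6176 0.278 ] -6.058304223662832 0.4603251273458966
slot [0.6179 0.2778] -5.940907626259329 0.5301932390208037
block [0.5534 0.2694 0.1212] -6.18495221613816 [-0.6  0.4  0.7  0.5 -0.  -0.2  0.1 -0.3  0.7 -0.4 -0.8 -0.3]
block underside in tool [-0.0007  0.0021  0.0365]
slot [0.617  0.2699] -5.980039825393829
turn 0.2049123907443303
[0.619  0.2691 0.1   ]
[{"dx": -0.2, "dy": -1.6, "dz": 1.4, "az": -0.1}, {"dx": -0.2, "dy": -1.6, "dz": 1.5}, {"dx": -0.16, "dy": -1.56, "dz": 1.43, "az": -0.1}, {"dx": -0.16, "dy": -1.56, "dz": 1.43, "ay": -0.1}]
end [0.619  0.2691 0.1   ] [-120.59    133.6315    0.0916]
```

```bash
python3 - <<'E'
from h import *;import pickle
np.set_printoptions(precision=4,suppress=True)
c=pickle.load(open('pics/w6.pkl','rb'))
p,Rm,s=cur()
px=np.array([[248,265],[432,265],[428,523],[250,523],[265,107],[415,107]])/[5,4]+[210,200]-[.4,.4]
for z in (.0317,.034):
    L=np.array([[16,8,48],[16,-8,48],[-16,-8,48],[-16,8,48],[16,8,0],[16,-8,0]])/1000+[0,0,p[2]-z]
    for n in (6,4):
        q,e,_=fit(c,L[:n],px[:n],(p[0],p[1],-.1)); print(z,n,(Rm.T@(np.array([q[0],q[1],p[2]])-p))[:2],np.degrees(q[2]),e)
E
```

```text
0.0317 6 [-0.0006 -0.0006] -6.1850000963218905 1.9683653259249638
0.0317 4 [-0.0006 -0.0009] -6.164199761766712 1.454951730120115
0.034 6 [-0.0006  0.0008] -6.184981552033797 1.1887275294706683
0.034 4 [-0.0006  0.0005] -6.164774847874139 1.0608252208142517
```

Call:
apply_moves(rows=[{"hand": 0,"dx": -0.2,"dy": -2.0,"dz": 1.5,"ax": 0,"ay": 0,"az": 0},{"hand": 0,"dx": -0.2,"dy": -2.1,"dz": 1.5,"ax": 0,"ay": 0,"az": 0},{"hand": 0,"dx": -0.2,"dy": -2.1,"dz": 2.0,"ax": 0,"ay": 0,"az": 0},{"hand": 0,"dx": 0,"dy": 0,"dz": 2.0,"ax": 0,"ay": 0,"az": 0},{"hand": 0,"dx": 0,"dy": 0,"dz": 1.5,"ax": 0,"ay": 0,"az": 0},{"hand": 0,"dx": 0,"dy": 0,"dz": 0,"ax": 0,"ay": 0,"az": 0},{"hand": 0,"dx": 0,"dy": 0,"dz": 0,"ax": 0,"ay": 0,"az": 0}])

```text
clock: 8.75
position: [0.618, 0.2685, 0.0739]
tcp_rot: [-2.101, 2.336, -0.0]
contact_force: [-0.4, -0.4, -1.3]
gripper_width: 0.0155
```

```bash
python3 look.py w7; python3 - <<'E'
import cv2
from h import manip
a=cv2.imread('pics/w7raw.png')
cv2.imwrite('pics/c10.png',cv2.resize(a[160:320,200:360],None,fx=4,fy=3.7,interpolation=cv2.INTER_CUBIC)[:600])
b=manip.snapshot('side'); cv2.imwrite('pics/c11.png',cv2.resize(b[90:190,200:340],None,fx=5,fy=5,interpolation=cv2.INTER_CUBIC))
E
```

```text
[0.618  0.2685 0.0739] -96.06537380379946 8.75 [-0.7175  1.167   0.7023  1.24   -0.7806  1.0045 -1.5848] tilt [ 0.0003 -0.0002 -1.    ] vmax 0.016974354386988803 w 0.015503924211864042 F [-0.4229 -0.4069 -1.3448]
```

View pics/c10.png

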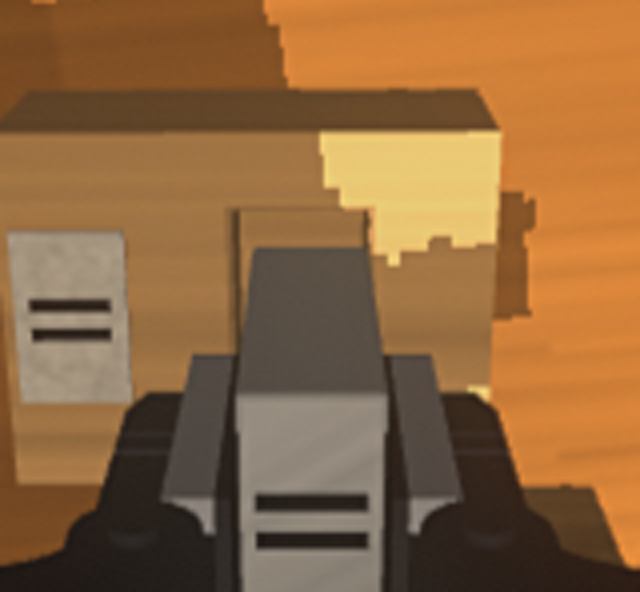

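View pics/c11.png

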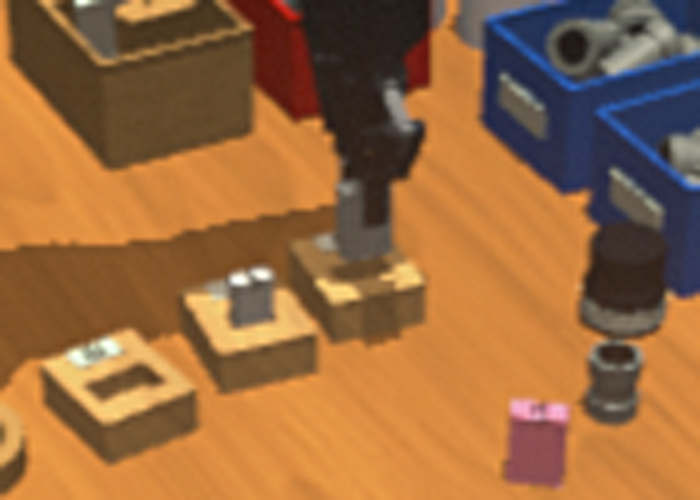

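```bash
python3 - <<'E'
from h import *;import pickle
np.set_printoptions(precision=4,suppress=True)
c=pickle.load(open('pics/w7.pkl','rb')); p,Rm,s=cur()
def T(px,z): return (Rm.T@(toplane(c,np.array(px)/[4,3.7]+[200,160]-[.4,.4],z)-p))[:2]
a=T([233,209],.03);b=T([371,209],.03); print('rim far',a,b,'slot centre',(a+b)/2+[0,.018])
for z in (.0317,.034):
  a=T([252,248],p[2]-z);b=T([370,248],p[2]-z); print('block bottom far',a,b,'centre',(a+b)/2+[0,.016])
  a=T([237,396],p[2]-z+.048);b=T([388,396],p[2]-z+.048); print('block top far',a,b,'centre',(a+b)/2+[0,.016])
E
```

```text
rim far [-0.0109 -0.0173] [ 0.0092 -0.0173] slot centre [-0.0009  0.0007]
block bottom far [-0.0076 -0.0156] [ 0.0085 -0.0156] centre [0.0004 0.0004]
block top far [-0.007  -0.0165] [ 0.0082 -0.0165] centre [ 0.0006 -0.0005]
block bottom far [-0.0077 -0.0147] [ 0.0086 -0.0147] centre [0.0004 0.0013]
block top far [-0.0072 -0.0153] [ 0.0083 -0.0153] centre [0.0006 0.0007]
```

The block needs 1.3 mm in tool -x. I'll correct that and lower it.

Call:
apply_moves(rows=[{"hand": 0,"dx": -0.13,"dy": 0,"dz": 0,"ax": 0,"ay": 0,"az": 0},{"hand": 0,"dx": 0,"dy": 0,"dz": 0.5,"ax": 0,"ay": 0,"az": 0},{"hand": 0,"dx": 0,"dy": 0,"dz": 0.5,"ax": 0,"ay": 0,"az": 0},{"hand": 0,"dx": 0,"dy": 0,"dz": 0.5,"ax": 0,"ay": 0,"az": 0},{"hand": 0,"dx": 0,"dy": 0,"dz": 0.5,"ax": 0,"ay": 0,"az": 0},{"hand": 0,"dx": 0,"dy": 0,"dz": 0.5,"ax": 0,"ay": 0,"az": 0},{"hand": 0,"dx": 0,"dy": 0,"dz": 0,"ax": 0,"ay": 0,"az": 0}])

```text
clock: 9.55
position: [0.6178, 0.2699, 0.0474]
tcp_rot: [2.1, -2.335, -0.0]
contact_force: [0.2, -0.3, -2.0]
gripper_width: 0.0155
```

Call:
apply_moves(rows=[{"hand": 0,"dx": 0,"dy": 0,"dz": 0.2,"ax": 0,"ay": 0,"az": 0},{"hand": 0,"dx": 0,"dy": 0,"dz": 0.2,"ax": 0,"ay": 0,"az": 0},{"hand": 0,"dx": 0,"dy": 0,"dz": 0,"ax": 0,"ay": 0,"az": 0},{"hand": 0,"dx": 0,"dy": 0,"dz": 0,"ax": 0,"ay": 0,"az": 0}])

```text
clock: 9.95
position: [0.6181, 0.27, 0.0444]
tcp_rot: [-2.101, 2.336, -0.0]
contact_force: [-0.9, -0.6, -2.6]
gripper_width: 0.0154
```

Call:
apply_moves(rows=[{"hand": 0,"dx": 0,"dy": 0,"dz": 0.15,"ax": 0,"ay": 0,"az": 0},{"hand": 0,"dx": 0,"dy": 0,"dz": 0.1,"ax": 0,"ay": 0,"az": 0},{"hand": 0,"dx": 0,"dy": 0,"dz": 0,"ax": 0,"ay": 0,"az": 0}])

```text
clock: 10.25
position: [0.6184, 0.2701, 0.0437]
tcp_rot: [-2.101, 2.335, -0.0]
contact_force: [-10.0, -0.9, 25.7]
gripper_width: 0.0153
```

Seated: contact at TCP z 43.7 mm, as expected. Releasing.

Call:
apply_moves(rows=[{"hand": 40,"dx": 0,"dy": 0,"dz": -0.1,"ax": 0,"ay": 0,"az": 0},{"hand": 40,"dx": 0,"dy": 0,"dz": 0,"ax": 0,"ay": 0,"az": 0},{"hand": 40,"dx": 0,"dy": 0,"dz": 0,"ax": 0,"ay": 0,"az": 0},{"hand": 40,"dx": 0,"dy": 0,"dz": 0,"ax": 0,"ay": 0,"az": 0},{"hand": 60,"dx": 0,"dy": 0,"dz": -1.5,"ax": 0,"ay": 0,"az": 0},{"hand": 60,"dx": 0,"dy": 0,"dz": -3.0,"ax": 0,"ay": 0,"az": 0},{"hand": 60,"dx": 0,"dy": 0,"dz": -4.0,"ax": 0,"ay": 0,"az": 0},{"hand": 80,"dx": 0,"dy": 2.0,"dz": -4.0,"ax": 0,"ay": 0,"az": 0},{"hand": 100,"dx": 0,"dy": 2.5,"dz": -2.0,"ax": 0,"ay": 0,"az": 0},{"hand": 100,"dx": 0,"dy": 0,"dz": 0,"ax": 0,"ay": 0,"az": 0}])

```text
clock: 11.25
position: [0.5723, 0.2759, 0.192]
tcp_rot: [-2.1, 2.331, -0.0]
contact_force: [0.6, 0.6, 0.3]
gripper_width: 0.0853
```

```bash
python3 look.py w8; python3 - <<'E'
import cv2
from h import manip
a=cv2.imread('pics/w8raw.png')
cv2.imwrite('pics/c12.png',cv2.resize(a[80:230,200:360],None,fx=5,fy=4,interpolation=cv2.INTER_CUBIC)[:600])
b=manip.snapshot('side'); cv2.imwrite('pics/c13.png',cv2.resize(b[90:190,200:340],None,fx=5,fy=5,interpolation=cv2.INTER_CUBIC))
E
```

```text
[0.5723 0.2759 0.192 ] -95.98057471051078 11.25 [-0.8075  0.9734  0.777   1.3216 -0.7016  1.1204 -1.6277] tilt [ 0.0032  0.0027 -1.    ] vmax 0.07819066669848711 w 0.08529004110875879 F [0.5923 0.5895 0.3223]
```

View pics/c12.png

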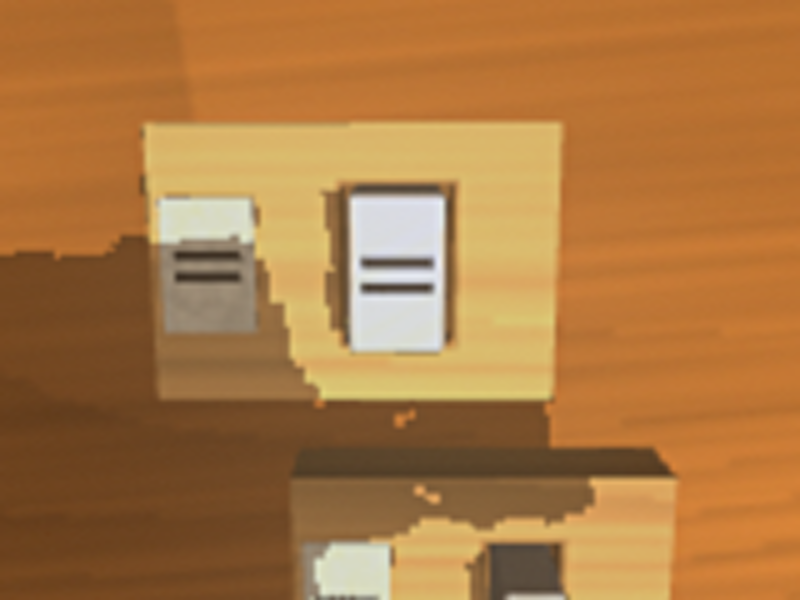

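View pics/c13.png

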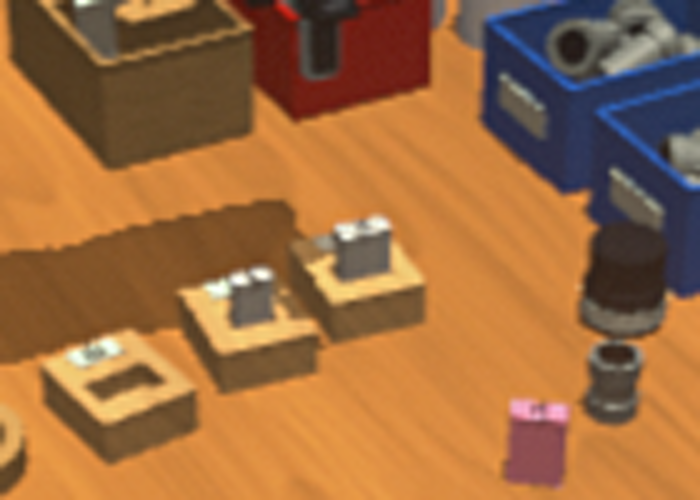

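The block sits centred in the two-bar slot, upright. Now I move to the viewing pose over the tweezers.

```bash
python3 - <<'E'
from h import *
p,Rm,s=cur()
plan(p,Rm,np.array([.465,-.225,.20]),yawpose(np.radians(-107)),13)
E
```

```text
[{"dx": 3.9, "dy": 0.4, "dz": -0.1, "az": 0.8}, {"dx": 3.9, "dy": 0.4, "dz": -0.1, "az": 0.8}, {"dx": 3.9, "dy": 0.3, "dz": -0.1, "az": 0.9}, {"dx": 3.9, "dy": 0.3, "dz": -0.1, "az": 0.8}, {"dx": 3.9, "dy": 0.2, "dz": -0.1, "az": 0.9}, {"dx": 3.9, "dy": 0.1, "dz": -0.1, "az": 0.8}, {"dx": 4.0, "dy": 0.1, "dz": -0.1, "az": 0.9}, {"dx": 3.9, "dz": -0.1, "az": 0.8}, {"dx": 4.0, "dz": -0.1, "az": 0.9}, {"dx": 3.9, "dy": -0.1, "dz": -0.1, "az": 0.8}, {"dx": 4.0, "dy": -0.2, "dz": -0.1, "az": 0.9}, {"dx": 3.94, "dy": -0.21, "dz": -0.03, "az": 0.8}, {"dx": 3.94, "dy": -0.27, "dz": -0.03, "ay": 0.1, "az": 0.9}]
end [ 0.46502757 -0.22501262  0.19999111] [ 1.07015309e+02 -1.44715352e+02  9.27291736e-02]
```

Call:
apply_moves(rows=[{"hand": 100,"dx": 3.9,"dy": 0.4,"dz": -0.1,"ax": 0,"ay": 0,"az": 0.8},{"hand": 100,"dx": 3.9,"dy": 0.4,"dz": -0.1,"ax": 0,"ay": 0,"az": 0.8},{"hand": 100,"dx": 3.9,"dy": 0.3,"dz": -0.1,"ax": 0,"ay": 0,"az": 0.9},{"hand": 100,"dx": 3.9,"dy": 0.3,"dz": -0.1,"ax": 0,"ay": 0,"az": 0.8},{"hand": 100,"dx": 3.9,"dy": 0.2,"dz": -0.1,"ax": 0,"ay": 0,"az": 0.9},{"hand": 100,"dx": 3.9,"dy": 0.1,"dz": -0.1,"ax": 0,"ay": 0,"az": 0.8},{"hand": 100,"dx": 4.0,"dy": 0.1,"dz": -0.1,"ax": 0,"ay": 0,"az": 0.9},{"hand": 100,"dx": 3.9,"dy": 0,"dz": -0.1,"ax": 0,"ay": 0,"az": 0.8},{"hand": 100,"dx": 4.0,"dy": 0,"dz": -0.1,"ax": 0,"ay": 0,"az": 0.9},{"hand": 100,"dx": 3.9,"dy": -0.1,"dz": -0.1,"ax": 0,"ay": 0,"az": 0.8},{"hand": 100,"dx": 4.0,"dy": -0.2,"dz": -0.1,"ax": 0,"ay": 0,"az": 0.9},{"hand": 100,"dx": 3.9,"dy": -0.2,"dz": 0,"ax": 0,"ay": 0,"az": 0.8},{"hand": 100,"dx": 3.9,"dy": -0.3,"dz": 0,"ax": 0,"ay": 0,"az": 0.9},{"hand": 100,"dx": 0,"dy": 0,"dz": 0,"ax": 0,"ay": 0,"az": 0},{"hand": 100,"dx": 0,"dy": 0,"dz": 0,"ax": 0,"ay": 0,"az": 0}])

```text
clock: 12.85
position: [0.4649, -0.2257, 0.1984]
tcp_rot: [1.864, -2.528, -0.001]
contact_force: [0.1, 0.6, 0.9]
gripper_width: 0.0854
```

```bash
python3 look.py w9 tweezers=.025 tip_left=.033 tip_right=.033 tweezers_rear=.025; python3 - <<'E'
import cv2
a=cv2.imread('pics/w9raw.png')
cv2.imwrite('pics/c14.png',cv2.resize(a[60:260,180:380],None,fx=4,fy=3,interpolation=cv2.INTER_CUBIC))
E
```

```text
[ 0.4649 -0.2257  0.1984] -107.17753207780768 12.85 [ 0.0311  0.7839  0.7048  1.7631 -0.6566  0.846  -0.8246] tilt [-0.0008 -0.0001 -1.    ] vmax 0.042853881916307665 w 0.08535802050384139 F [0.0784 0.6323 0.9073]
tweezers 0.88 [468.5  74.6] [ 0.5154 -0.4177]
tweezers 0.8 [377.  358.5] [ 0.2358 -0.2772]
tweezers 0.37 [ 49.3 148.9] [ 0.567 -0.032]
tip_left 0.96 [320.8 370.5] [ 0.2461 -0.2107]
tip_left 0.85 [245.6  50.6] [ 0.5903 -0.2365]
tip_left 0.83 [461.6 129.1] [ 0.472  -0.4018]
tip_right 0.83 [326.1 343.2] [ 0.2815 -0.2262]
tip_right 0.78 [296.2  48.1] [ 0.5796 -0.2777]
tip_right 0.67 [436.  120.1] [ 0.4866 -0.3809]
```

View pics/w9.png

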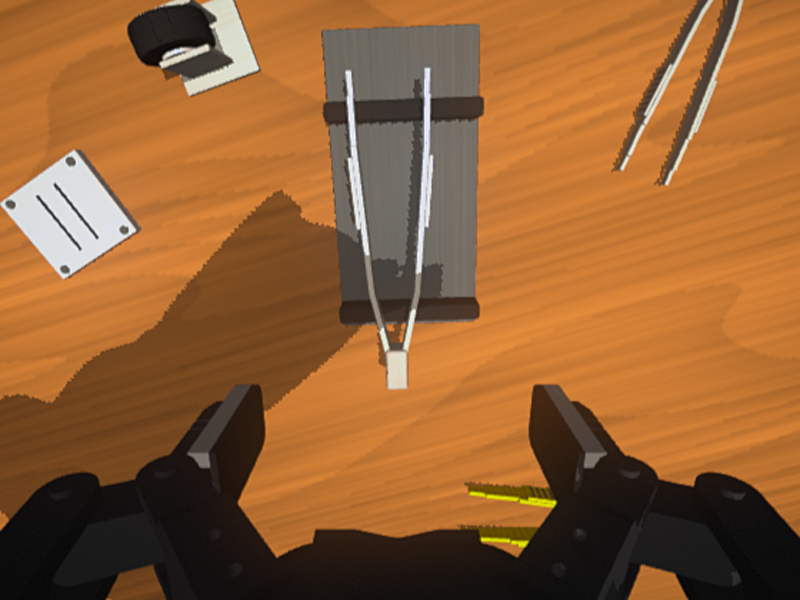

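View pics/c14.png

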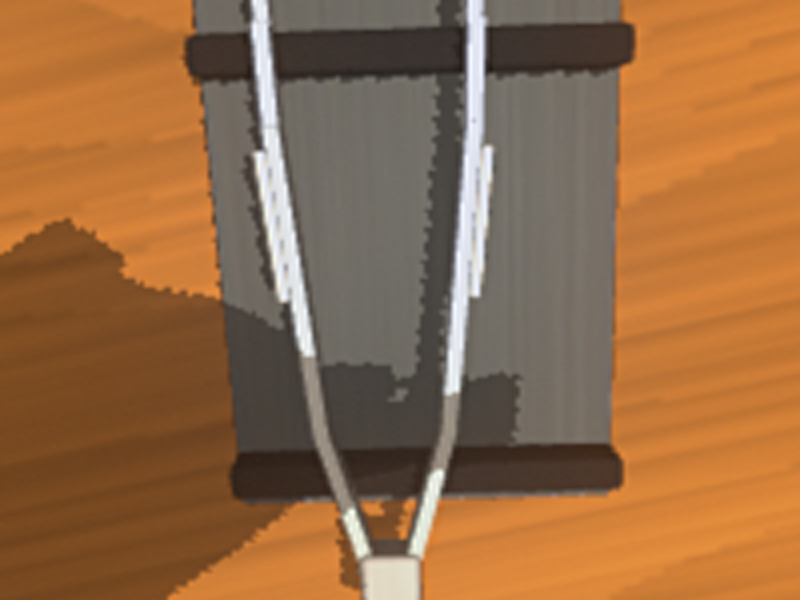

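```bash
python3 - <<'E'
from h import *;import pickle
np.set_printoptions(precision=4,suppress=True)
c=pickle.load(open('pics/w9.pkl','rb')); p,Rm,s=cur()
px=np.array([[255,152],[283,300],[493,148],[474,297]])/[4,3]+[180,60]-[.4,.4]
px=np.vstack([px,[[278,271.5],[245.6,50.6],[296.2,48.1]]])
L=np.array([[22,26.5,41],[-22,23.5,41],[22,-26.5,41],[-22,-23.5,41],[-137,0,43],[70,21.5,33],[70,-21.5,33]])/1000
for sel in (range(7),[0,1,2,3],[0,1,2,3,4]):
    sel=list(sel)
    q,e,r=fit(c,L[sel],px[sel],(.518,-.243,-.3)); print(q[:2],np.degrees(q[2]),e); print((r-px[sel]).round(1).tolist())
E
```

```text
[ 0.5179 -0.2386] -15.53835650528334 2.7545168999887437
[[-1.3, -0.6], [-1.9, 0.9], [0.7, -1.2], [2.3, 0.4], [0.0, 2.8], [-0.2, -1.0], [0.4, -0.2]]
[ 0.5178 -0.2386] -16.025557742986067 2.1659549170230434
[[-1.0, -0.7], [-2.1, 0.9], [1.0, -0.7], [2.2, 0.8]]
[ 0.5181 -0.2388] -15.675138422074037 2.5342007989452213
[[-1.1, -1.0], [-1.9, 0.6], [0.9, -1.4], [2.4, 0.2], [-0.2, 2.5]]
```

Tweezers origin is at about (0.518,-0.239), yaw -15.7°. This pair is 207 mm long against about 145 mm for the one by the vise, so it is the right one. Approaching.

```bash
python3 - <<'E'
from h import *
p,Rm,s=cur()
plan(p,Rm,np.array([.518,-.2387,.11]),yawpose(np.radians(-105.7)),4)
E
```

```text
[{"dy": -1.4, "dz": 2.2, "az": -0.3}, {"dy": -1.4, "dz": 2.2, "az": -0.3}, {"dx": -0.04, "dy": -1.33, "dz": 2.23, "az": -0.3}, {"dx": -0.03, "dy": -1.32, "dz": 2.24, "az": -0.4}]
end [ 0.51795102 -0.2386952   0.10998853] [ 1.08720324e+02 -1.43447491e+02 -2.34757637e-02]
```

Call:
apply_moves(rows=[{"hand": 100,"dx": 0,"dy": -1.4,"dz": 2.2,"ax": 0,"ay": 0,"az": -0.3},{"hand": 100,"dx": 0,"dy": -1.4,"dz": 2.2,"ax": 0,"ay": 0,"az": -0.3},{"hand": 100,"dx": 0,"dy": -1.3,"dz": 2.2,"ax": 0,"ay": 0,"az": -0.3},{"hand": 100,"dx": -0.1,"dy": -1.3,"dz": 2.2,"ax": 0,"ay": 0,"az": -0.4},{"hand": 100,"dx": 0,"dy": 0,"dz": 0,"ax": 0,"ay": 0,"az": 0},{"hand": 100,"dx": 0,"dy": 0,"dz": 0,"ax": 0,"ay": 0,"az": 0}])

```text
clock: 13.7
position: [0.5169, -0.2388, 0.1111]
tcp_rot: [1.896, -2.504, -0.0]
contact_force: [0.1, 0.2, 1.6]
gripper_width: 0.0854
```

```bash
python3 look.py w10
```

```text
[ 0.5169 -0.2388  0.1111] -105.74397005209063 13.7 [ 0.0853  0.9639  0.6118  1.6542 -0.7432  0.7705 -0.7965] tilt [-0.0007 -0.0002 -1.    ] vmax 0.029678859969917724 w 0.0854260939306599 F [0.1152 0.1643 1.5958]
```

View pics/w10.png

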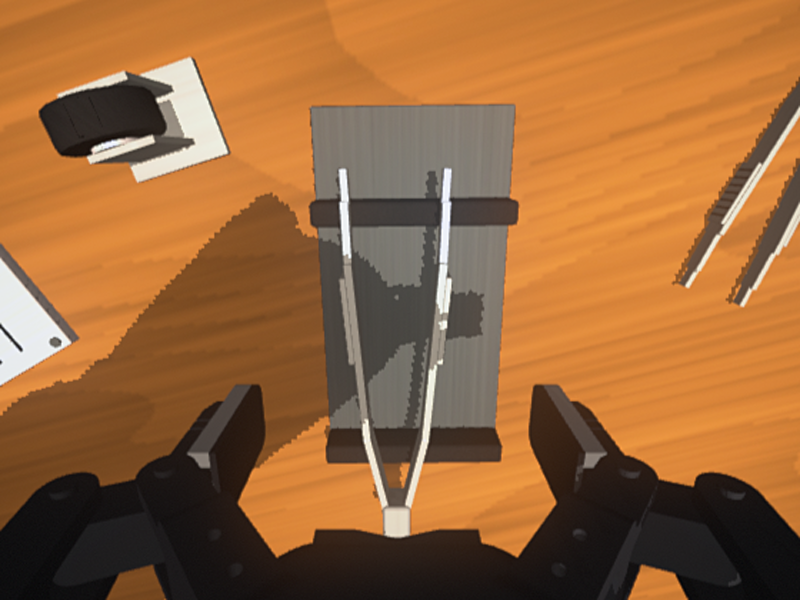

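```bash
python3 - <<'E'
from h import *;import pickle
np.set_printoptions(precision=4,suppress=True)
c=pickle.load(open('pics/w10.pkl','rb')); p,Rm,s=cur()
for a in ([341,278],[352,365],[450,278],[440,362]): print((Rm.T@(toplane(c,np.array(a)*.7,.041)-p))[:2])
print((Rm.T@(toplane(c,np.array([397,537])*.7,.043)-p))[:2])
for a in ([344,169],[447,169]): print((Rm.T@(toplane(c,np.array(a)*.7,.037)-p))[:2])
E
```

```text
[-0.0254 -0.0232]
[-0.0217  0.0206]
[ 0.0244 -0.0232]
[0.0211 0.019 ]
[0.0002 0.1239]
[-0.0228 -0.0711]
[ 0.0219 -0.0711]
```

The pads are centred to about 1 mm. I'll descend and close partway.

Call:
apply_moves(rows=[{"hand": 100,"dx": 0,"dy": -0.1,"dz": 2.5,"ax": 0,"ay": 0,"az": 0},{"hand": 100,"dx": 0,"dy": 0,"dz": 2.5,"ax": 0,"ay": 0,"az": 0},{"hand": 100,"dx": 0,"dy": 0,"dz": 2.0,"ax": 0,"ay": 0,"az": 0},{"hand": 100,"dx": 0,"dy": 0,"dz": 1.5,"ax": 0,"ay": 0,"az": 0},{"hand": 100,"dx": 0,"dy": 0,"dz": 0.5,"ax": 0,"ay": 0,"az": 0},{"hand": 65,"dx": 0,"dy": 0,"dz": 0,"ax": 0,"ay": 0,"az": 0},{"hand": 55,"dx": 0,"dy": 0,"dz": 0,"ax": 0,"ay": 0,"az": 0},{"hand": 50,"dx": 0,"dy": 0,"dz": 0,"ax": 0,"ay": 0,"az": 0},{"hand": 50,"dx": 0,"dy": 0,"dz": 0,"ax": 0,"ay": 0,"az": 0},{"hand": 50,"dx": 0,"dy": 0,"dz": 0,"ax": 0,"ay": 0,"az": 0}], grip_force=40)

```text
clock: 14.75
position: [0.5187, -0.2397, 0.022]
tcp_rot: [-1.896, 2.504, -0.003]
contact_force: [0.3, -0.4, 8.3]
gripper_width: 0.0427
```

```bash
python3 look.py w11
```

```text
[ 0.5187 -0.2397  0.022 ] -105.75307609097253 14.75 [ 0.1367  1.0913  0.4968  1.6798 -0.8487  0.598  -0.7112] tilt [ 0.0015 -0.001  -1.    ] vmax 0.0017437412971053248 w 0.04267066033449564 F [ 0.3442 -0.3928  8.3314]
```

View pics/w11.png

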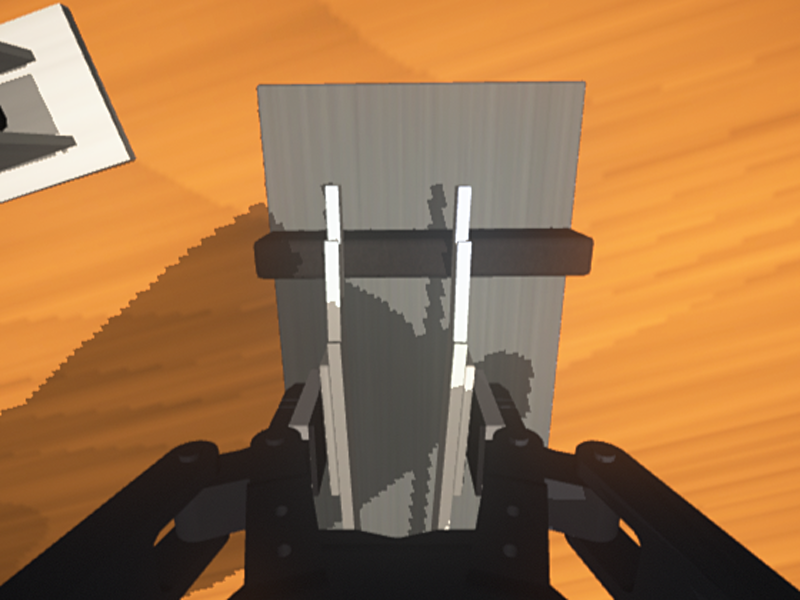

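Gripped symmetrically; width follows 0.854 mm per percent. I'll squeeze towards 33 mm.

Call:
apply_moves(rows=[{"hand": 46,"dx": 0,"dy": 0,"dz": 0,"ax": 0,"ay": 0,"az": 0},{"hand": 42,"dx": 0,"dy": 0,"dz": 0,"ax": 0,"ay": 0,"az": 0},{"hand": 39,"dx": 0,"dy": 0,"dz": 0,"ax": 0,"ay": 0,"az": 0},{"hand": 39,"dx": 0,"dy": 0,"dz": 0,"ax": 0,"ay": 0,"az": 0},{"hand": 39,"dx": 0,"dy": 0,"dz": 0,"ax": 0,"ay": 0,"az": 0}])

```text
clock: 15.3
position: [0.5189, -0.2398, 0.0222]
tcp_rot: [-1.896, 2.504, -0.003]
contact_force: [0.2, 0.4, 12.4]
gripper_width: 0.0339
```

```bash
python3 look.py w12 tip_left=.033 tip_right=.033;python3 - <<'E'
import cv2
a=cv2.imread('pics/w12raw.png')
cv2.imwrite('pics/c15.png',cv2.resize(a[110:310,190:370],None,fx=4,fy=3,interpolation=cv2.INTER_CUBIC))
E
```

```text
[ 0.5189 -0.2398  0.0222] -105.75203398377818 15.3 [ 0.1367  1.0909  0.4969  1.6796 -0.8488  0.5981 -0.7112] tilt [ 0.0021 -0.0012 -1.    ] vmax 0.0012617688286153794 w 0.03393344834585858 F [ 0.1775  0.3919 12.4423]
tip_left 0.64 [255.4 131.3] [ 0.5879 -0.2509]
tip_right 0.87 [299. 129.] [ 0.5843 -0.2667]
```

View pics/c15.png

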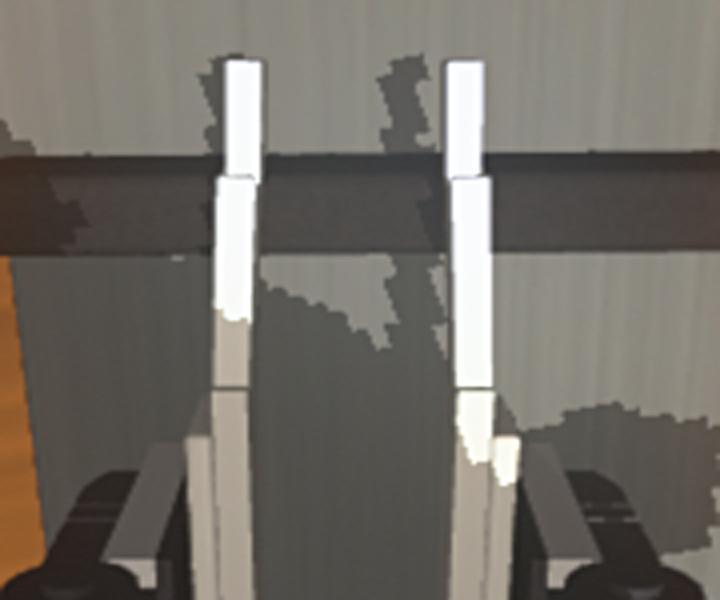

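```bash
python3 - <<'E'
from h import *;import pickle
np.set_printoptions(precision=4,suppress=True)
c=pickle.load(open('pics/w12.pkl','rb')); p,Rm,s=cur()
def T(a,z): return (Rm.T@(toplane(c,np.array(a)/[4,3]+[190,110]-[.4,.4],z)-p))[:2]
for z in (.037,.033):
  a,b=T([263,62],z),T([445,62],z); print(z,a,b,b[0]-a[0])
a,b=T([213,300],.043),T([494,300],.043); print(a,b,b[0]-a[0])
E
```

```text
0.037 [-0.0078 -0.07  ] [ 0.0085 -0.07  ] 0.01632819167231487
0.033 [-0.0081 -0.0697] [ 0.0088 -0.0697] 0.01687841780826428
[-0.0126 -0.0421] [ 0.0132 -0.0421] 0.025810409007299414
```

The tip gap measures about 16.5 mm. Lifting.

Call:
apply_moves(rows=[{"hand": 38.5,"dx": 0,"dy": 0,"dz": -0.5,"ax": 0,"ay": 0,"az": 0},{"hand": 38.5,"dx": 0,"dy": 0,"dz": -1.0,"ax": 0,"ay": 0,"az": 0},{"hand": 38.5,"dx": 0,"dy": 0,"dz": -1.5,"ax": 0,"ay": 0,"az": 0},{"hand": 38.5,"dx": 0,"dy": 0,"dz": -2.0,"ax": 0,"ay": 0,"az": 0},{"hand": 38.5,"dx": 0,"dy": 0,"dz": -1.5,"ax": 0,"ay": 0,"az": 0},{"hand": 38.5,"dx": 0,"dy": 0,"dz": -1.0,"ax": 0,"ay": 0,"az": 0},{"hand": 38.5,"dx": 0,"dy": 0,"dz": 0,"ax": 0,"ay": 0,"az": 0}])

```text
clock: 16.15
position: [0.5187, -0.2395, 0.0972]
tcp_rot: [-1.896, 2.504, -0.003]
contact_force: [-0.0, 0.4, -1.6]
gripper_width: 0.0333
```

```bash
python3 look.py w13; python3 - <<'E'
from h import *
s=manip.snapshot('side'); cv2.imwrite('pics/c16.png',cv2.resize(s[170:300,230:430],None,fx=4,fy=4,interpolation=cv2.INTER_CUBIC))
p,Rm,s=cur()
# gauge pose, lines along yaw g
g=np.array([.5667,-.016]); th=np.radians(13.4)
tp=g-.069*np.array([np.cos(th),np.sin(th)]); print(tp)
plan(p,Rm,np.array([tp[0],tp[1],.095]),yawpose(th-np.pi/2),13)
E
```

```text
[ 0.5187 -0.2395  0.0972] -105.74452933048893 16.15 [ 0.0931  0.9841  0.5952  1.6581 -0.7615  0.7433 -0.7829] tilt [ 0.0016 -0.0008 -1.    ] vmax 0.035689593958527256 w 0.03331100378214085 F [-0.0253  0.4475 -1.6435]
[ 0.49957846 -0.03199061]
[{"dx": -1.5, "dy": 0.6, "az": -2.2}, {"dx": -1.5, "dy": 0.5, "az": -2.2}, {"dx": -1.5, "dy": 0.5, "az": -2.2}, {"dx": -1.6, "dy": 0.4, "az": -2.3}, {"dx": -1.6, "dy": 0.3, "az": -2.2}, {"dx": -1.6, "dy": 0.3, "az": -2.3}, {"dx": -1.6, "dy": 0.2, "az": -2.2}, {"dx": -1.6, "dy": 0.1, "az": -2.3}, {"dx": -1.6, "dy": 0.1, "az": -2.2}, {"dx": -1.6, "az": -2.3}, {"dx": -1.6, "az": -2.2}, {"dx": -1.54, "dy": -0.12, "dz": 0.03, "az": -2.3}, {"dx": -1.54, "dy": -0.17, "dz": 0.03, "az": -2.2}]
end [ 0.49954732 -0.03203379  0.0950357 ] [-1.41210852e+02  1.11615173e+02  1.93152723e-02]
```

View pics/w13.png

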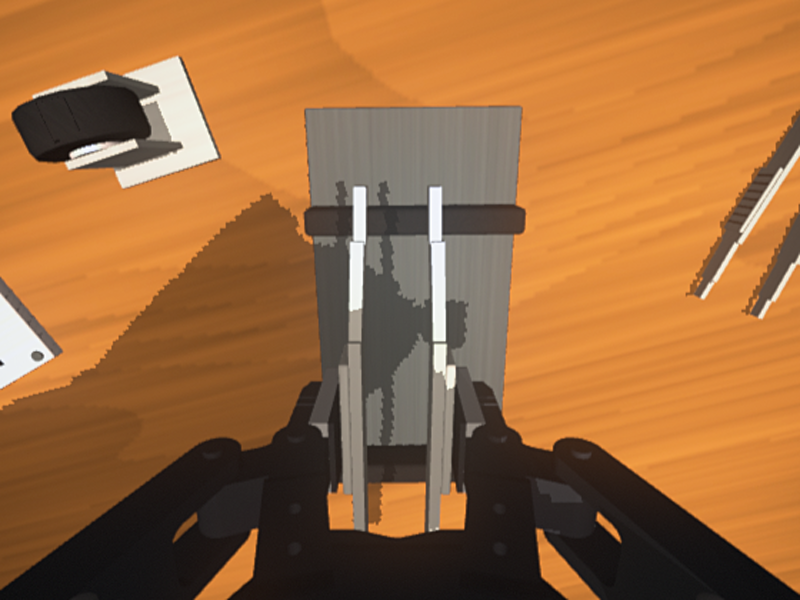

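View pics/c16.png

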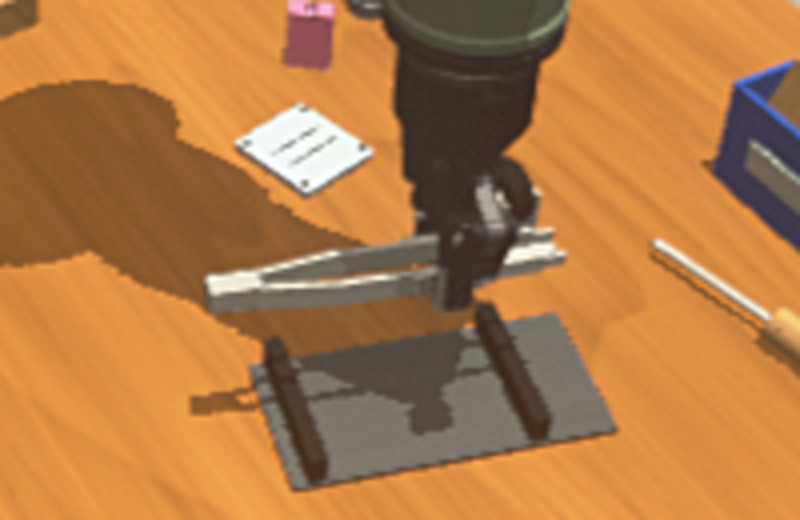

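The tweezers are held level with an unchanged gap. Moving over the gauge.

Call:
apply_moves(rows=[{"hand": 38.5,"dx": -0.8,"dy": 0.3,"dz": 0,"ax": 0,"ay": 0,"az": -1.1},{"hand": 38.5,"dx": -1.5,"dy": 0.6,"dz": 0,"ax": 0,"ay": 0,"az": -2.2},{"hand": 38.5,"dx": -1.5,"dy": 0.5,"dz": 0,"ax": 0,"ay": 0,"az": -2.2},{"hand": 38.5,"dx": -1.6,"dy": 0.4,"dz": 0,"ax": 0,"ay": 0,"az": -2.3},{"hand": 38.5,"dx": -1.6,"dy": 0.3,"dz": 0,"ax": 0,"ay": 0,"az": -2.2},{"hand": 38.5,"dx": -1.6,"dy": 0.3,"dz": 0,"ax": 0,"ay": 0,"az": -2.3},{"hand": 38.5,"dx": -1.6,"dy": 0.2,"dz": 0,"ax": 0,"ay": 0,"az": -2.2},{"hand": 38.5,"dx": -1.6,"dy": 0.1,"dz": 0,"ax": 0,"ay": 0,"az": -2.3},{"hand": 38.5,"dx": -1.6,"dy": 0.1,"dz": 0,"ax": 0,"ay": 0,"az": -2.2},{"hand": 38.5,"dx": -1.6,"dy": 0,"dz": 0,"ax": 0,"ay": 0,"az": -2.3},{"hand": 38.5,"dx": -1.6,"dy": 0,"dz": 0,"ax": 0,"ay": 0,"az": -2.2},{"hand": 38.5,"dx": -1.5,"dy": -0.1,"dz": 0,"ax": 0,"ay": 0,"az": -2.3},{"hand": 38.5,"dx": -1.5,"dy": -0.1,"dz": 0,"ax": 0,"ay": 0,"az": -2.2},{"hand": 38.5,"dx": -0.8,"dy": 0.1,"dz": 0,"ax": 0,"ay": 0,"az": -1.1},{"hand": 38.5,"dx": 0,"dy": 0,"dz": 0,"ax": 0,"ay": 0,"az": 0},{"hand": 38.5,"dx": 0,"dy": 0,"dz": 0,"ax": 0,"ay": 0,"az": 0}])

```text
clock: 17.85
position: [0.4999, -0.033, 0.0959]
tcp_rot: [2.463, -1.949, 0.001]
contact_force: [0.2, 1.2, -0.8]
gripper_width: 0.0333
```

```bash
python3 look.py w14; python3 - <<'E'
from h import *
p,Rm,s=cur()
plan(p,Rm,np.array([.4996,-.032,.055]),yawpose(np.radians(13.4-90)),3)
a=cv2.imread('pics/w14raw.png')
cv2.imwrite('pics/c17.png',cv2.resize(a[110:270,200:360],None,fx=4.5,fy=3.7,interpolation=cv2.INTER_CUBIC))
E
```

```text
[ 0.4999 -0.033   0.0959] -76.70121872653979 17.85 [-0.2302  0.8858  0.4394  1.9101 -0.7358  0.5122 -0.6118] tilt [ 0.0001 -0.0005 -1.    ] vmax 0.011122871156137575 w 0.03332078440112867 F [ 0.235   1.2159 -0.8001]
[{"dz": 1.4}, {"dx": -0.07, "dz": 1.34, "az": -0.1}, {"dx": -0.07, "dz": 1.35}]
end [ 0.49961004 -0.03196388  0.05497225] [ 1.41214696e+02 -1.11581676e+02  4.84273356e-02]
```

View pics/c17.png

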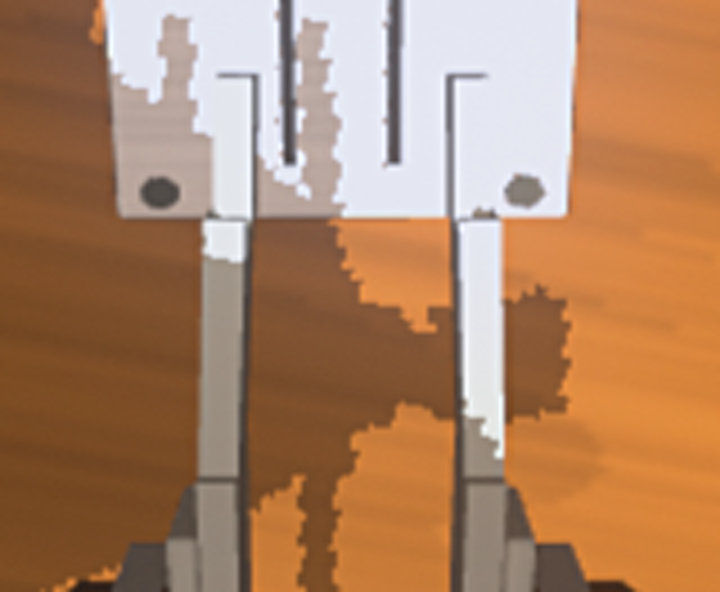

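The tips straddle the two lines with an offset under 1 mm. Lowering slowly.

Call:
apply_moves(rows=[{"hand": 38.5,"dx": -0.1,"dy": 0,"dz": 1.0,"ax": 0,"ay": 0,"az": 0},{"hand": 38.5,"dx": 0,"dy": 0,"dz": 1.5,"ax": 0,"ay": 0,"az": 0},{"hand": 38.5,"dx": 0,"dy": 0,"dz": 1.5,"ax": 0,"ay": 0,"az": 0},{"hand": 38.5,"dx": 0,"dy": 0,"dz": 1.0,"ax": 0,"ay": 0,"az": 0},{"hand": 38.5,"dx": 0,"dy": 0,"dz": 1.0,"ax": 0,"ay": 0,"az": 0},{"hand": 38.5,"dx": 0,"dy": 0,"dz": 0.7,"ax": 0,"ay": 0,"az": 0},{"hand": 38.5,"dx": 0,"dy": 0,"dz": 0,"ax": 0,"ay": 0,"az": 0},{"hand": 38.5,"dx": 0,"dy": 0,"dz": 0,"ax": 0,"ay": 0,"az": 0},{"hand": 38.5,"dx": 0,"dy": 0,"dz": 0,"ax": 0,"ay": 0,"az": 0}])

```text
clock: 18.8
position: [0.4998, -0.0316, 0.0292]
tcp_rot: [-2.464, 1.948, -0.001]
contact_force: [0.4, 0.1, -1.5]
gripper_width: 0.0329
```

```bash
python3 look.py w15; python3 - <<'E'
from h import *
a=cv2.imread('pics/w15raw.png')
cv2.imwrite('pics/c18.png',cv2.resize(a[80:240,200:360],None,fx=4.5,fy=3.7,interpolation=cv2.INTER_CUBIC))
s=manip.snapshot('side'); cv2.imwrite('pics/c19.png',cv2.resize(s[160:260,220:360],None,fx=5,fy=5,interpolation=cv2.INTER_CUBIC))
s=manip.snapshot('scene'); cv2.imwrite('pics/c20.png',cv2.resize(s[140:260,230:390],None,fx=5,fy=5,interpolation=cv2.INTER_CUBIC))
E
```

```text
[ 0.4998 -0.0316  0.0292] -76.65146711010723 18.8 [-0.1605  0.9919  0.3     1.9323 -0.8252  0.3432 -0.5355] tilt [ 0.0006 -0.0002 -1.    ] vmax 0.0037632420333252726 w 0.03292890800319735 F [ 0.4068  0.0555 -1.4767]
```

View pics/c18.png

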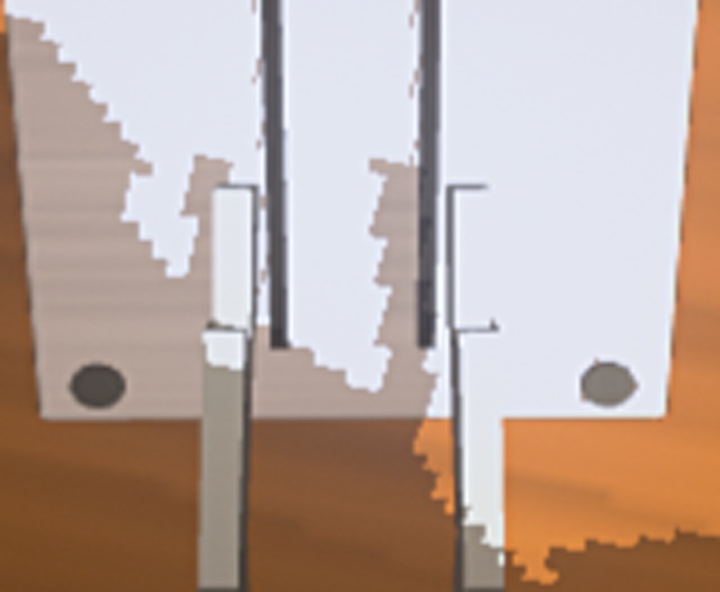

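View pics/c19.png

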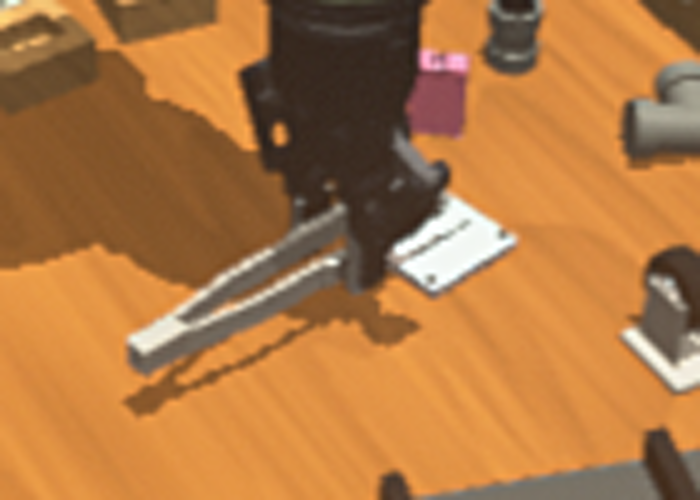

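View pics/c20.png

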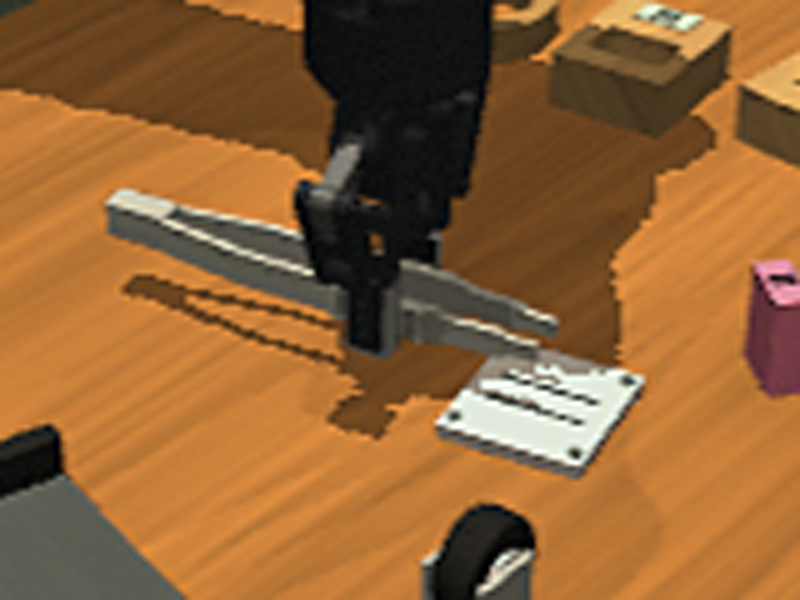

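```bash
python3 - <<'E'
from h import *;import pickle
np.set_printoptions(precision=4,suppress=True)
c=pickle.load(open('pics/w15.pkl','rb')); p,Rm,s=cur()
def Wp(a,z): return toplane(c,np.array(a)/[4.5,3.7]+[200,80]-[.4,.4],z)
# gauge refit from this picture: near corners + line ends
pts=[[280,348],[427,346],[42,417],[666,416]]
L=np.array([[-22,8,8],[-22,-8,8],[-32,35,8],[-32,-35,8]])/1000
px=np.array(pts)/[4.5,3.7]+[200,80]-[.4,.4]
q,e,_=fit(c,L,px,(.5667,-.016,.234)); print('gauge now',q[:2],np.degrees(q[2]),e)
for g in (q,np.array([.5667,-.016,np.radians(13.4)])):
  cs,sn=np.cos(g[2]),np.sin(g[2])
  for a in ([257,187],[448,187]):
    w=Wp(a,.044); d=w[:2]-g[:2]; print('tip in gauge',cs*d[0]+sn*d[1],-sn*d[0]+cs*d[1])
# triangulate tips from nets
for n in('side','scene'):
  for k in('tip_left','tip_right'):
    print(n,k,[(round(d['p'],2),np.round(d['at'],1),toplane(cal(n),d['at'],.04)[:2]) for d in manip.place_of(n,k)[:3]])
E
```

```text
gauge now [ 0.5674 -0.0159] 13.49267146086561 1.2741438854850458
tip in gauge 0.0005945858787159369 0.007699745144924979
tip in gauge 0.0005485010913612626 -0.007514112819971005
tip in gauge 0.0013235750935631527 0.0076023755902059524
tip in gauge 0.0013020975860825494 -0.007611537013076838
side tip_left [(0.76, array([366.6, 329.7]), array([ 0.4502, -0.4464])), (0.71, array([215.8, 301.7]), array([ 0.2098, -0.2328]))]
side tip_right [(0.53, array([363.7, 315.1]), array([ 0.467 , -0.4134])), (0.53, array([239.1, 301.3]), array([ 0.2539, -0.2555]))]
scene tip_left [(0.75, array([161. , 198.2]), array([ 0.265 , -0.2348])), (0.73, array([337.9, 205.5]), array([ 0.5642, -0.0138])), (0.66, array([148.9, 301.1]), array([ 0.4982, -0.4337]))]
scene tip_right [(0.7, array([337.2, 208.1]), array([ 0.5688, -0.0222])), (0.6, array([167.8, 207.3]), array([ 0.3035, -0.2464])), (0.49, array([168.3, 296.6]), array([ 0.5137, -0.4064]))]
```

All is well placed. The gap measures 15.2 mm visually and about 15.8 mm from the opening, so I'll ease off slightly and hold.

Call:
apply_moves(rows=[{"hand": 39,"dx": 0,"dy": 0,"dz": 0,"ax": 0,"ay": 0,"az": 0},{"hand": 39,"dx": 0,"dy": 0,"dz": 0,"ax": 0,"ay": 0,"az": 0},{"hand": 39,"dx": 0,"dy": 0,"dz": 0,"ax": 0,"ay": 0,"az": 0},{"hand": 39,"dx": 0,"dy": 0,"dz": 0,"ax": 0,"ay": 0,"az": 0},{"hand": 39,"dx": 0,"dy": 0,"dz": 0,"ax": 0,"ay": 0,"az": 0},{"hand": 39,"dx": 0,"dy": 0,"dz": 0,"ax": 0,"ay": 0,"az": 0},{"hand": 39,"dx": 0,"dy": 0,"dz": 0,"ax": 0,"ay": 0,"az": 0},{"hand": 39,"dx": 0,"dy": 0,"dz": 0,"ax": 0,"ay": 0,"az": 0},{"hand": 39,"dx": 0,"dy": 0,"dz": 0,"ax": 0,"ay": 0,"az": 0},{"hand": 39,"dx": 0,"dy": 0,"dz": 0,"ax": 0,"ay": 0,"az": 0},{"hand": 39,"dx": 0,"dy": 0,"dz": 0,"ax": 0,"ay": 0,"az": 0},{"hand": 39,"dx": 0,"dy": 0,"dz": 0,"ax": 0,"ay": 0,"az": 0},{"hand": 39,"dx": 0,"dy": 0,"dz": 0,"ax": 0,"ay": 0,"az": 0},{"hand": 39,"dx": 0,"dy": 0,"dz": 0,"ax": 0,"ay": 0,"az": 0}])

```text
clock: 20.55
position: [0.4996, -0.0316, 0.0288]
tcp_rot: [2.464, -1.948, 0.0]
contact_force: [0.4, -0.2, -0.8]
gripper_width: 0.0332
```

```bash
python3 look.py w16; python3 - <<'E'
from h import *
a=cv2.imread('pics/w16raw.png')
cv2.imwrite('pics/c21.png',cv2.resize(a[80:240,200:360],None,fx=4.5,fy=3.7,interpolation=cv2.INTER_CUBIC))
s=manip.snapshot('side'); cv2.imwrite('pics/c22.png',cv2.resize(s[110:270,160:360],None,fx=4,fy=3.7,interpolation=cv2.INTER_CUBIC))
E
```

```text
[ 0.4996 -0.0316  0.0288] -76.65443804467012 20.55 [-0.1602  0.9927  0.2996  1.9324 -0.8254  0.3429 -0.5354] tilt [-0.     -0.0001 -1.    ] vmax 0.0013916050116409677 w 0.03322941608229964 F [ 0.3799 -0.2369 -0.7521]
```

View pics/c21.png

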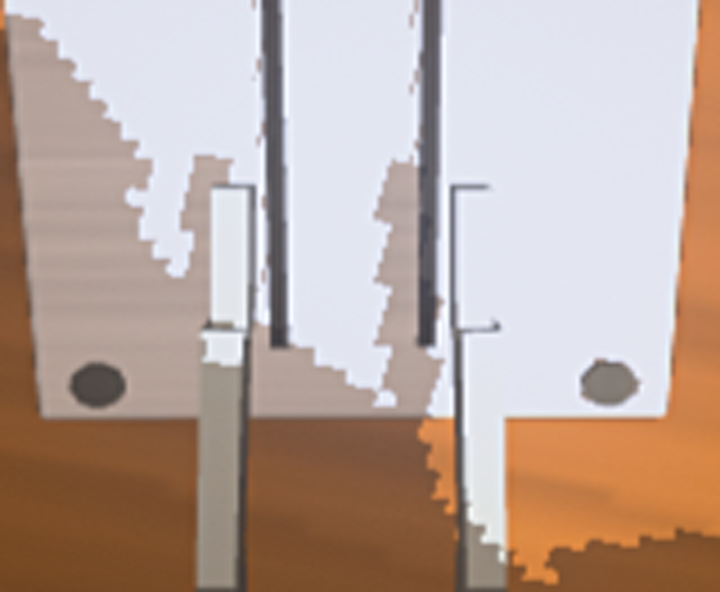

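View pics/c22.png

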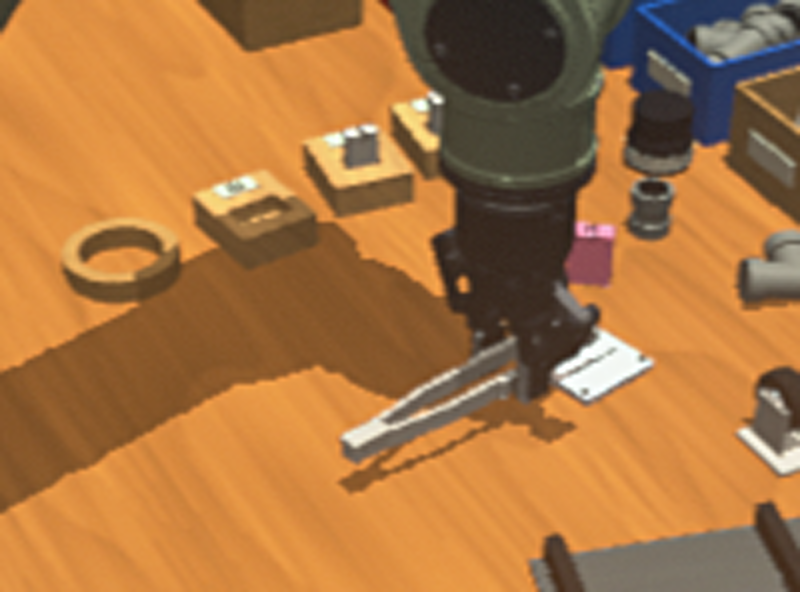

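The tips, at crop px (255,187) and (452,187), stand still and symmetrically over the two lines, with a gap of about 15.7–16.3 mm. The tweezers are clear of the plate. Handing in.

```bash
python3 - <<'E'
from workcell import manip
print(manip.job_done())
E
```

```text
the job is handed in; nothing more can be done
None
```

I did both parts of the job and handed it in at 20.6 s of the 59 s allowed. No verdict comes back, so what follows rests on my own checks.

- **Block:** The two-bar block is in the two-bar holder, pushed down and let go. Contact came at the height expected for a fully seated block. Pictures right after release showed it upright and centred in the slot. The last side view shows it only partly, because the arm hides the rest.
- **Tweezers:** I took the larger grey pair by its pads and squeezed to a 33.2 mm opening. They are held level and still, with no force reading that suggests contact.
    - **Tip position:** In the last measured picture, before the final easing, the tips were at about y = +7.7 and -7.5 mm in the plate's frame and within 1.5 mm of the middle of the lines. By the arm's height they are about 32 mm above the plate.
    - **Tip gap:** That picture gave a gap of 15.2 mm, while the finger opening implied about 15.8 mm. I eased the grip slightly and now put it at about 16 mm.

**Disagreements:** The fit for the block's height in the gripper was about 5 mm off the expected value, so I used the grasp geometry instead, and the seating contact confirmed it. At the final pose the side camera's tip finder missed the held tips and reported only the two decoy tweezers. I therefore relied on the wrist camera, which the scene camera backed up.

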